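# Load the drying rack and lock the blower on

## Task

Put the bead box that was left on the drying rack flat on the cutting mat, and snap every wooden handle blank fully home between a pair of spring clips of the rack, one to a place. Then start the blower: squeeze its trigger fully, push the lock-on button at its side, and let the trigger up so that it stays on by itself. Leave everything else where it is.

Things in the scene. Friction and masses are not known exactly. Their poses are not given: they have to be found in the camera images.
- rack: Wooden drying rack, fixed, base 175 x 240 x 12 mm, origin under its centre, x = the way blanks lie, y = along its 4 places. Two notched bars (x = -30, +30 mm, 10 mm wide, tops 41 mm over the table; notches 23 mm wide, floor at 28 mm) hold blanks; spring clips with round noses (tops at 50 mm) stand at both ends of each place (x = -50, +50 mm). Between the bars fingers have room down to the base.
- slot1 (a point): Place 1 of the rack (rack y = -82.5 mm): the centre of a blank snapped in, 38 mm above the table. Axes as the rack's. A blank pressed straight down on its middle (about 10 N, from 17 mm above home on) spreads the two clips 4 mm each with its chamfered ends; the noses then snap over them. Any blank fits any place.
- slot2 (a point): Place 2 of the rack (rack y = -27.5 mm): the centre of a blank snapped in, 38 mm above the table. Axes as the rack's. A blank pressed straight down on its middle (about 10 N, from 17 mm above home on) spreads the two clips 4 mm each with its chamfered ends; the noses then snap over them. Any blank fits any place.
- slot3 (a point): Place 3 of the rack (rack y = 27.5 mm): the centre of a blank snapped in, 38 mm above the table. Axes as the rack's. A blank pressed straight down on its middle (about 10 N, from 17 mm above home on) spreads the two clips 4 mm each with its chamfered ends; the noses then snap over them. Any blank fits any place.
- slot4 (a point): Place 4 of the rack (rack y = 82.5 mm): the centre of a blank snapped in, 38 mm above the table. Axes as the rack's. A blank pressed straight down on its middle (about 10 N, from 17 mm above home on) spreads the two clips 4 mm each with its chamfered ends; the noses then snap over them. Any blank fits any place.
- blank1: Plain dark-wood handle blank, loose (3 or 4 are there; an absent one has no pose): square bar 100 mm long, 20 x 20 mm, about 35 g, the last 6 mm of each end chamfered on all four sides to a blunt 4 x 4 mm. Origin at its centre, x along its length; starts flat on the table.
- blank2: Plain dark-wood handle blank, loose (3 or 4 are there; an absent one has no pose): square bar 100 mm long, 20 x 20 mm, about 35 g, the last 6 mm of each end chamfered on all four sides to a blunt 4 x 4 mm. Origin at its centre, x along its length; starts flat on the table.
- blank3: Plain dark-wood handle blank, loose (3 or 4 are there; an absent one has no pose): square bar 100 mm long, 20 x 20 mm, about 35 g, the last 6 mm of each end chamfered on all four sides to a blunt 4 x 4 mm. Origin at its centre, x along its length; starts flat on the table.
- blank4: Plain dark-wood handle blank, loose (3 or 4 are there; an absent one has no pose): square bar 100 mm long, 20 x 20 mm, about 35 g, the last 6 mm of each end chamfered on all four sides to a blunt 4 x 4 mm. Origin at its centre, x along its length; starts flat on the table.
- bead_box: Small flat closed box of beads with a clear lid, 84 (x) x 46 (y) x 24 (z) mm, 120 g, loose. Origin at the centre of its underside. Starts lying on the tops of the rack's bars, in the way; can be gripped across its 46 mm.
- mat: Dark rubber cutting mat, fixed, 120 (x) x 130 (y) x 3 mm, on the table between rack and blower on the far left. Origin at the centre of its underside, so its top is 3 mm above the origin.
- blower: Yellow inline blower in a wooden bench cradle, fixed: barrel 72 mm across, 270 mm long, nozzle to its +x. Origin on the table below the trigger's middle; x along the barrel, z up. A yellow cheek beside the trigger (on its -y side, inner face at y = -26 mm, 60 mm long, 16 thick) rises to 138 mm above the table; the +y side is open.
- trigger_top (a point): Middle of the top of the trigger: a black ribbed pad 56 (blower x) x 28 (blower y) mm facing up, 122 mm above the table when released; the point moves with it. Axes as the blower's.
- trigger (a joint): How far the trigger is squeezed (pressed straight down), 0 released to 0.014 m fully in; spring from about 3 N to 9 N. Without the lock it springs back. With the lock engaged it stays at about 0.009 when let go.
- button_face (a point): Middle of the face of the grey lock-on button, 26 (x) x 20 (z) mm, set in the cheek beside the trigger, 121 mm above the table, facing the blower's +y over the trigger; 17 mm to the -y side of the trigger's middle. Pushed towards the blower's -y; the point moves with it. Fingers pressing the trigger down can slide sideways on it to push this button.
- lock_button (a joint): Lock-on button, 0 out to 0.007 m in, spring up to 3 N. Goes in only while the trigger is beyond 0.012, and must pass 0.006. If the trigger is let up while the button is still held in, the catch engages: untouched, trigger stays at about 0.009, button about 0.006. Squeezing the trigger fully again frees it.
- tape_roll: Bystander: roll of masking tape lying flat, 90 mm across, 22 mm high; origin at the centre of its underside.
- pliers: Bystander: red-handled pliers lying flat, 110 mm long; origin at the centre of its underside.
- screwdriver: Bystander: screwdriver lying flat, 160 mm long; origin at the centre of its underside or thereabouts.
- glue_bottle: Bystander: small white glue bottle, 36 mm across, 85 mm high; origin at the centre of its underside.
- bead_jar: Bystander: squat closed jar, 48 mm across, 50 mm high; origin at the centre of its underside.
- wire_spool: Bystander: spool of copper wire standing on its flange, 52 mm across, 34 mm high; origin at the centre of its underside.
Not all that is in view belongs to the job. Leave any blue or green look-alike of the blank4 alone.

How it is judged:
On the way, in this order (a step that is already met when the one before it is completed fails the run):
1. the bead box lies on the mat and every blank that is there is snapped into the rack (((distance between blank1 and slot1 below 0.005 m and angle between the x axis of blank1 and the x axis of rack, either way round below 0.08 rad) or (distance between blank1 and slot2 below 0.005 m and angle between the x axis of blank1 and the x axis of rack, either way round below 0.08 rad) or (distance between blank1 and slot3 below 0.005 m and angle between the x axis of blank1 and the x axis of rack, either way round below 0.08 rad) or (distance between blank1 and slot4 below 0.005 m and angle between the x axis of blank1 and the x axis of rack, either way round below 0.08 rad)) and ((distance between blank2 and slot1 below 0.005 m and angle between the x axis of blank2 and the x axis of rack, either way round below 0.08 rad) or (distance between blank2 and slot2 below 0.005 m and angle between the x axis of blank2 and the x axis of rack, either way round below 0.08 rad) or (distance between blank2 and slot3 below 0.005 m and angle between the x axis of blank2 and the x axis of rack, either way round below 0.08 rad) or (distance between blank2 and slot4 below 0.005 m and angle between the x axis of blank2 and the x axis of rack, either way round below 0.08 rad)) and ((distance between blank3 and slot1 below 0.005 m and angle between the x axis of blank3 and the x axis of rack, either way round below 0.08 rad) or (distance between blank3 and slot2 below 0.005 m and angle between the x axis of blank3 and the x axis of rack, either way round below 0.08 rad) or (distance between blank3 and slot3 below 0.005 m and angle between the x axis of blank3 and the x axis of rack, either way round below 0.08 rad) or (distance between blank3 and slot4 below 0.005 m and angle between the x axis of blank3 and the x axis of rack, either way round below 0.08 rad)) and ((distance between blank4 and slot1 below 0.005 m and angle between the x axis of blank4 and the x axis of rack, either way round below 0.08 rad) or (distance between blank4 and slot2 below 0.005 m and angle between the x axis of blank4 and the x axis of rack, either way round below 0.08 rad) or (distance between blank4 and slot3 below 0.005 m and angle between the x axis of blank4 and the x axis of rack, either way round below 0.08 rad) or (distance between blank4 and slot4 below 0.005 m and angle between the x axis of blank4 and the x axis of rack, either way round below 0.08 rad)) and x of bead_box in the frame of mat between -0.045 and 0.045 m and y of bead_box in the frame of mat between -0.05 and 0.05 m and z of bead_box in the frame of mat below 0.006 m and angle between bead_box's own z axis and vertical below 0.1 rad), for 0.2 s.
2. then the trigger is squeezed fully (value of joint trigger above 0.0122 m), for 0.1 s.
3. the lock-on button is pushed in while the trigger is squeezed (value of joint trigger above 0.0102 m and value of joint lock_button above 0.005 m), for 0.1 s.
4. the trigger is let up and the lock holds it on (value of joint trigger between 0.0075 and 0.0098 m and value of joint lock_button above 0.004 m), for 0.3 s.
At the end, for the whole second after the job is handed in: Every blank present: centre within 5 mm of a rack place, within 0.08 rad of the rack's x; bead box flat on the mat, centre within 45 (x) and 50 mm (y) of its middle; trigger stays at 7.5 to 9.8 mm, lock button beyond 4 mm, untouched; all at rest (all of step 1 and all of step 4 and linear speed of each of blank1, blank2, blank3, blank4, bead_box below 0.02 m/s).
It fails at once if a bystander is moved more than 40 mm (distance of any of tape_roll, pliers, screwdriver, glue_bottle, bead_jar, wire_spool from where it was at the start of the episode above 0.04 m).
Of blank1, blank2, blank3, blank4 only 3 to 4 are there at a start; the rules pass over those that are not, and their reading is None.
At some moment in a run one of blank1, blank2, blank3, blank4 may be knocked a few centimetres aside while the robot is not near it.
Once in a run the grip may slacken for a moment while it holds something.
It also fails if it takes over 200 s, if anything falls off the work surface, if the arm or the gripper's body presses on something with over 40 N, if the wrist force passes 120 N, or if a joint passes its speed limit or range.

## Robot

A 6-joint arm with a two-finger parallel gripper is mounted at the origin on the work surface. World frame = base frame: x ahead of the robot, y to its left, z up, the work surface at z = 0. Lengths are in m, angles in rad, forces in N, time in s.
With the tool pointing down it reaches from about 0.35 to 0.775 m from the base axis. Payload 5.5 kg.
Tool frame: the origin (TCP) lies midway between the tips of the shut fingers; the grasp point (between the pads) lies 19 mm behind it; z points along the fingers, y is the line along which they close (so a half turn about z gives the same grasp; the last joint's range is limited). The gripper opens to 85 mm and grips with 20 to 120 N. Pads are 22 mm wide; open, the fingers measure 114 mm over their backs; the gripper's body (76 mm by 85 mm) begins 54 mm behind the grasp point. The pads swing forward as they close: fully open they stand 13 mm farther back than shut.
Start: joints at [-1.416, 0.313, 0.046, 1.304, 0, 1.431], TCP at [0.167, -0.55, 0.231] pointing down, gripper open.
Joint ranges: [-2.76, 2.76], [-0.86, 1.69], [-1.03, 1.26], [-2.2, 2.34], [-1.47, 1.5], [-3.14, 3.14]. Speed limits (rad/s): [2.57, 2.57, 3.14, 3.14, 3.14, 3.14].

## Interface

Orientations are given as a unit quaternion [w, x, y, z].
In Python, from workcell import env gives the robot as it stands. The module is installed in compiled form; this text tells all that it offers.
- The arm moves only by the tool carry_out, never from a script. Its argument "series" is a list of rows, each an object with "delta_rot": the turn, a rotation vector about the world's x, y, z normalised to -1 to 1, where 1 is 0.1 rad, a list of three; "travel": the shift along the world's x, y, z normalised to -1 to 1, where 1 is 0.025 m, a list of three; "fingers": the closure, from -1 (fully open) to 1 (shut). In form: [{"delta_rot": [ax, ay, az], "travel": [tx, ty, tz], "fingers": fingers}, ...]. A call has 1 to 5 rows; each row shifts and turns the commanded pose from where the row before left it; what a row does not reach is not made up. A row lasts 1/8 s, in which the tool goes at most 62.5 mm and 10.7 degrees, less where a joint would pass 70% of its speed; a pose out of reach is approached as far as the arm can. A call with a number of a shift or a turn outside -1 to 1 is refused whole. A call with a gripper value outside its range is refused whole. The fingers move at their own pace and stop on an object; "squeeze" is the grip in N (left out, the last holds). Time passes only in rows, so rows that do not move let the fingers close. It gives the time, the measured TCP pose, the force, the opening and the grip force at its end, in the units of the state.
- env.get_state(): the state, without advancing time (a new reading comes with each control period).
- env.read_camera(name): name is "scene" or "top" or "wrist"; returns a dict with "color" (480x640x3 uint8, red, green, blue), "fx", "fy", "cx", "cy" (pixels), "world_from_camera" (4x4, takes a point from camera to world coordinates); the wrist camera has in their place "hand_eye" (4x4, takes a point from camera to tool coordinates, whose origin is the TCP and whose axes are the flange's). Camera axes: x right, y up, looking along -z (the intrinsics and any distortion apply to the point x, -y, -z); pixel columns grow to the right and rows downward; lengths in m; the calibration is good to about 2 mm. A picture is of the moment at which its call begins: read the wrist's pose just before it. There is no depth.
- env.hand_in(): hands the job in; it is judged then, once.
The state is a dict: "clock": time; "joint_pos": joint angles; "qvel": joint speeds; "tau": joint torques, N m; "tcp_pos": TCP position; "orientation": TCP orientation; "wrist_force": force on the tool from outside, world axes, zero at the start; "ft_torque": the same for the moment, N m; "finger_gap": finger opening in m; "grip_force": force on a finger pad.
Only numpy, scipy, OpenCV 4.12 (cv2) and the standard library are available. Lean on these libraries where they do the work, as an engineer would, in place of code of your own. Each camera call takes 0.05 s, during which the arm holds its last target. There are 200 camera calls.

## Working session

There is one attempt and no reset: what is moved stays moved. The work goes in short steps, Python scripts to look and compute and a tool call to move; the robot and the scene stay as the last step left them, time stands still between calls to the robot, and variables do not carry over. Pictures are saved under pics/ and viewed, at most 14 in all, crops included, and the job is handed in when it is done.

Besides the shell and the picture viewer there is one more tool, called after "Request:" as a command line: name --argument value ..., lists and objects as JSON in quotes. carry_out: Moves the arm, as the interface text tells. Its arguments: {"type":"object","properties":{"series":{"type":"array","items":{"type":"object","properties":{"delta_rot":{"type":"array","items":{"type":"number"}},"travel":{"type":"array","items":{"type":"number"}},"fingers":{"type":"number"}}}},"squeeze":{"type":"number"}},"required":["series"]}

```bash
mkdir -p pics; cat > h.py <<'E'
import numpy as np, cv2
from workcell import env
def cam(n):
    s=env.get_state(); c=env.read_camera(n)
    if n=="wrist":
        from scipy.spatial.transform import Rotation as R
        q=s["orientation"]; T=np.eye(4); T[:3,:3]=R.from_quat([q[1],q[2],q[3],q[0]]).as_matrix(); T[:3,3]=s["tcp_pos"]
        c["world_from_camera"]=T@np.array(c["hand_eye"])
    return c
def save(c,f): cv2.imwrite("pics/"+f,c["color"][:,:,::-1])
def ray(c,u,v):
    T=np.array(c["world_from_camera"]); d=np.array([(u-c["cx"])/c["fx"],-(v-c["cy"])/c["fy"],-1.0])
    return T[:3,3],T[:3,:3]@d
def onz(c,u,v,z):
    o,d=ray(c,u,v); return o+d*(z-o[2])/d[2]
def proj(c,p):
    T=np.linalg.inv(np.array(c["world_from_camera"])); q=T[:3,:3]@np.array(p)+T[:3,3]
    return c["cx"]+c["fx"]*q[0]/-q[2], c["cy"]-c["fy"]*q[1]/-q[2]
E
python3 - <<'E'
from h import *
print(env.get_state())
for n in("top","scene","wrist"):
    c=cam(n); save(c,n+"0.png"); print(n,{k:v for k,v in c.items() if k!="color"})
E
```

```text
{'clock': 0.0, 'joint_pos': array([-1.41560382e+00,  3.14008534e-01,  4.49657924e-02,  1.30360541e+00,
       -4.11780707e-05,  1.43115743e+00]), 'qvel': array([ 7.51106026e-04,  1.83286869e-03, -6.76076742e-05, -2.56465427e-04,
        1.34469098e-03, -5.53155431e-04]), 'tau': array([-3.07777032e-05, -4.80628145e+01,  2.98531741e+01,  1.94467854e-02,
       -2.32015336e-04, -1.05095333e-05]), 'tcp_pos': array([ 0.16695868, -0.54968193,  0.23039886]), 'orientation': array([-9.25726435e-04,  9.89153542e-01,  1.46882311e-01, -2.77889905e-05]), 'wrist_force': array([-0.17896571, -0.41266152,  0.14456667]), 'ft_torque': array([ 0.0625302 , -0.02577973,  0.01472953]), 'grip_force': 0.0, 'finger_gap': 0.08532618444426482}
top {'fx': 470.1297590817272, 'fy': 470.1297590817272, 'cx': 318.35501444976285, 'cy': 241.3282782060717, 'world_from_camera': array([[-0.02433097,  0.99142845, -0.12836521,  0.41006314],
       [-0.99964592, -0.02551169, -0.00756174, -0.17307433],
       [-0.01077174,  0.12813578,  0.99169814,  1.21405863],
       [ 0.        ,  0.        ,  0.        ,  1.        ]])}
s
[... 498 characters left out ...]
y([[-3.51193367e-04,  9.45099363e-01,  3.26782912e-01,
         8.44561572e-02],
       [ 9.99999615e-01,  5.94818763e-04, -6.45595576e-04,
         8.70013371e-04],
       [-8.04528575e-04,  3.26782559e-01, -9.45099207e-01,
        -1.43262144e-01],
       [ 0.00000000e+00,  0.00000000e+00,  0.00000000e+00,
         1.00000000e+00]]), 'world_from_camera': array([[ 2.90160613e-01,  9.04450047e-01,  3.12693030e-01,
         2.48072110e-01],
       [-9.56977621e-01,  2.74509493e-01,  9.40126135e-02,
        -5.26279269e-01],
       [-8.07492573e-04, -3.26518990e-01,  9.45190297e-01,
         3.73785580e-01],
       [ 0.00000000e+00,  0.00000000e+00,  0.00000000e+00,
         1.00000000e+00]])}
```

View pics/top0.png

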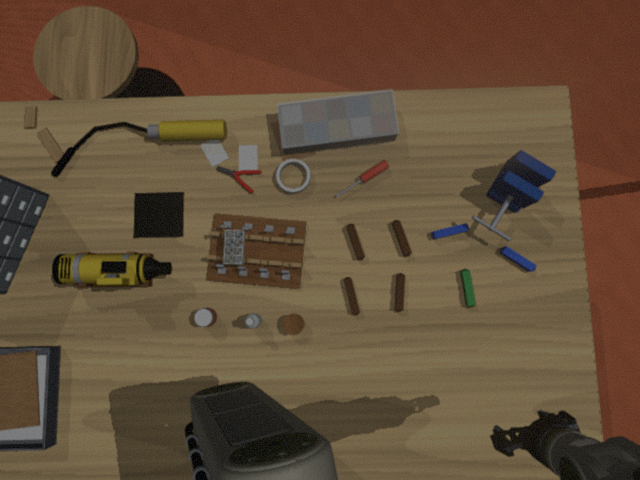

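View pics/scene0.png

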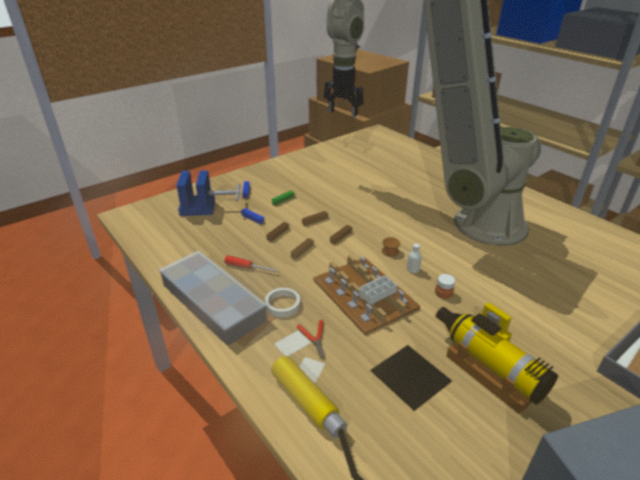

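Top view: the brown blanks are at (355,242), (401,238), (351,296) and (399,292). Things that could be mistaken for them are blue (449,231), blue (518,259) and green (467,288). Rack (257,250) with the bead box at (234,246), mat (159,214), blower (100,268).

```bash
cat >> h.py <<'E'
def blanks(c,box=None,z=0.02,amin=60,vmax=110):
    im=c["color"]; hsv=cv2.cvtColor(im,cv2.COLOR_RGB2HSV); h,s,v=[hsv[:,:,i].astype(int) for i in range(3)]
    m=((v<vmax)&(h<20)&(s>60)).astype(np.uint8)
    if box:
        k=np.zeros_like(m); k[box[1]:box[3],box[0]:box[2]]=1; m*=k
    m=cv2.morphologyEx(m,cv2.MORPH_OPEN,np.ones((3,3)))
    out=[]
    for k in cv2.findContours(m,cv2.RETR_EXTERNAL,cv2.CHAIN_APPROX_NONE)[0]:
        if cv2.contourArea(k)<amin: continue
        w=np.array([onz(c,u,v,z)[:2] for u,v in k[:,0]],np.float32)*1000
        (x,y),(a,b),_=cv2.minAreaRect(w); p=cv2.boxPoints(cv2.minAreaRect(w))
        e=[p[1]-p[0],p[2]-p[1]]; L=max(e,key=np.linalg.norm)
        out.append((np.round(k[:,0].mean(0)),round(x,1),round(y,1),round(max(a,b)),round(min(a,b)),round((np.degrees(np.arctan2(L[1],L[0]))+90)%180-90,1)))
    return out
E
python3 - <<'E'
from h import *
c=cam("top")
for b in blanks(c,(320,200,430,330)): print(*b)
hsv=cv2.cvtColor(c["color"],cv2.COLOR_RGB2HSV)
print("table",hsv[270,430],"blank",hsv[242,355],"rack",hsv[260,270],hsv[233,290],"mat",hsv[214,159],"green",hsv[288,467])
for n,u,v,z in [("mat",159,214,.003),("mat c",134,194,.003),("mat c",183,193,.003),("mat c",184,235,.003),("rack corner",214,213,.012),("rk",306,219,.012),("rk",302,287,.012),("rk",207,281,.012),("box",234,246,.065),("trig",117,267,.12)]: print(n,np.round(onz(c,u,v,z),3))
cr=c["color"][190:310,40:320]; cv2.imwrite("pics/cr1.png",cv2.resize(cr,None,fx=2.85,fy=2.85,interpolation=cv2.INTER_CUBIC)[:,:,::-1])
cr=c["color"][200:320,320:480]; cv2.imwrite("pics/cr2.png",cv2.resize(cr,None,fx=5,fy=5,interpolation=cv2.INTER_CUBIC)[:,:,::-1])
E
```

```text
[351. 296.] 425.9 -242.4 96 27 12.2
[399. 292.] 428.7 -361.4 90 35 -2.7
[355. 241.] 563.1 -257.1 96 29 17.0
[401. 238.] 569.0 -375.8 97 29 18.6
table [ 20  99 124] blank [ 10 106  58] rack [ 17 132  91] [36 16 81] mat [ 28 179  20] green [ 63 121  93]
mat [0.65  0.253 0.003]
mat c [0.705 0.32  0.003]
mat c [0.705 0.19  0.003]
mat c [0.592 0.186 0.003]
rack corner [0.647 0.106 0.012]
rk [ 0.625 -0.133  0.012]
rk [ 0.449 -0.119  0.012]
rk [0.471 0.123 0.012]
box [0.553 0.044 0.065]
trig [0.503 0.308 0.12 ]
```

View pics/cr1.png

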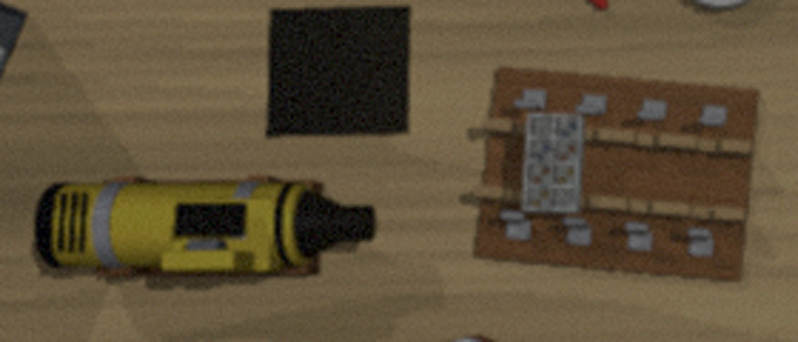

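View pics/cr2.png

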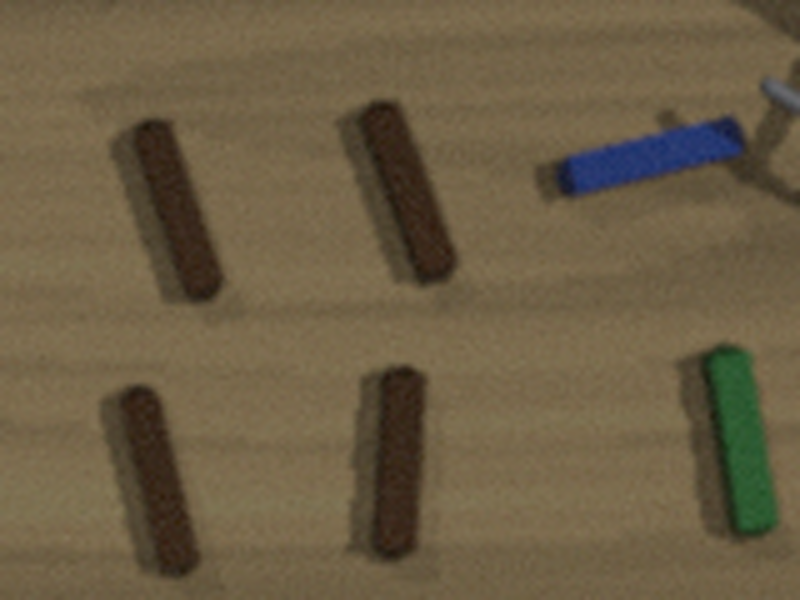

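The top view shows four brown blanks, with no blue or green among them. The rack is turned by about -5°, and the blower's nozzle points to world -y, so its cheek is on the world -x side. I'll move over the blanks for a wrist view.

Request:
carry_out --series '[{"delta_rot": [0, 0, -0.764], "travel": [1, 0.64, 0.13], "fingers": -1}, {"delta_rot": [0, 0, -0.764], "travel": [1, 0.64, 0.13], "fingers": -1}, {"delta_rot": [0, 0, -0.764], "travel": [1, 0.64, 0.13], "fingers": -1}, {"delta_rot": [0, 0, -0.764], "travel": [1, 0.64, 0.13], "fingers": -1}, {"delta_rot": [0, 0, -0.764], "travel": [1, 0.64, 0.13], "fingers": -1}]' --squeeze 40

```text
clock: 0.82
tcp_pos: [0.2928, -0.4696, 0.2475]
orientation: [-0.0, 0.999, -0.045, -0.0]
wrist_force: [-0.6, -0.3, 0.1]
finger_gap: 0.0853
grip_force: 0.0
```

Request:
carry_out --series '[{"delta_rot": [0, 0, 0], "travel": [1, 0.64, 0.13], "fingers": -1}, {"delta_rot": [0, 0, 0], "travel": [1, 0.64, 0.13], "fingers": -1}, {"delta_rot": [0, 0, 0], "travel": [1, 0.64, 0.13], "fingers": -1}, {"delta_rot": [0, 0, 0], "travel": [1, 0.64, 0.13], "fingers": -1}, {"delta_rot": [0, 0, 0], "travel": [1, 0.64, 0.13], "fingers": -1}]'

```text
clock: 1.45
tcp_pos: [0.4178, -0.3896, 0.2637]
orientation: [-0.0, 0.999, -0.044, -0.0]
wrist_force: [0.5, 0.9, -0.2]
finger_gap: 0.0852
grip_force: 0.0
```

Request:
carry_out --series '[{"delta_rot": [0, 0, 0], "travel": [1, 0.64, 0.13], "fingers": -1}, {"delta_rot": [0, 0, 0], "travel": [1, 0.64, 0.13], "fingers": -1}, {"delta_rot": [0, 0, 0], "travel": [1, 0.64, 0.13], "fingers": -1}, {"delta_rot": [0, 0, 0], "travel": [0.5, 0.64, 0.13], "fingers": -1}, {"delta_rot": [0, 0, 0], "travel": [0, 0, 0], "fingers": -1}]'

```text
clock: 2.08
tcp_pos: [0.505, -0.3251, 0.2769]
orientation: [0.0, 0.999, -0.043, -0.0]
wrist_force: [0.3, -1.2, 0.4]
finger_gap: 0.0854
grip_force: 0.0
```

```bash
python3 - <<'E'
from h import *
print(env.get_state())
c=cam("wrist"); save(c,"w1.png"); np.save("w1.npy",c,allow_pickle=True)
for vm in (70,85,110):
  for b in blanks(c,vmax=vm,amin=300): print(vm,*b)
E
```

```text
{'clock': 2.075, 'joint_pos': array([-7.05473964e-01,  3.58856199e-01,  2.21418633e-01,  1.43346700e+00,
       -1.92687477e-04,  2.52119593e+00]), 'qvel': array([-0.02977157, -0.00406761, -0.01240829, -0.00757399, -0.01240248,
       -0.01262521]), 'tau': array([  0.96800588, -50.69948673,  30.29432058,   0.05340222,
         0.13504481,   0.1132039 ]), 'tcp_pos': array([ 0.50504415, -0.32513386,  0.27694315]), 'orientation': array([ 4.26297777e-05,  9.99095363e-01, -4.25257863e-02, -1.01950010e-04]), 'wrist_force': array([ 0.26890115, -1.24636498,  0.40116809]), 'ft_torque': array([ 0.00652555,  0.02506968, -0.02782679]), 'grip_force': 0.0, 'finger_gap': 0.08540471861291445}
70 [135. 314.] 375.4 -106.3 42 21 51.2
70 [246. 261.] 430.9 -246.4 98 24 12.4
70 [352. 247.] 436.7 -365.8 97 21 -5.8
70 [ 79. 197.] 543.8 -58.1 169 147 -6.3
70 [241. 136.] 566.0 -260.5 97 22 16.7
70 [356. 119.] 572.1 -377.0 97 21 17.7
70 [627.  14.] 646.4 -627.0 41 12 51.7
85 [133. 315.] 377.7 -102.5 63 40 64.3
85 [246. 261.] 431.0 -246.0 99 26 12.2
85 [352. 247.] 436.7 -365.9 97 22 -5.9
85 [610. 155.] 511.6 -637.0 80 22 41.8
85 [ 88. 192.] 506.7 -81.9 223 130 -56.3
85 [240. 135.] 566.1 -260.2 97 24 16.6
85 [545. 106.] 571.3 -565.7 61 19 58.6
85 [356. 118.] 572.3 -376.8 98 23 19.0
85 [598.  17.] 643.5 -602.2 81 28 85.1
110 [129. 323.] 364.4 -93.6 78 62 -41.0
110 [244. 261.] 430.9 -243.7 102 31 12.4
110 [349. 248.] 437.0 -360.8 99 33 -5.4
110 [489. 228.] 446.0 -514.6 92 13 3.9
110 [607. 151.] 515.3 -633.4 91 26 38.7
110 [237. 136.] 564.9 -257.0 99 32 16.8
110 [ 67. 184.] 532.6 -57.0 271 206 -73.8
110 [350. 119.] 570.8 -371.6 100 34 17.7
110 [570.  52.] 616.7 -579.1 113 93 -31.2
110 [67. 10.] 689.6 -115.1 85 19 85.1
```

View pics/w1.png

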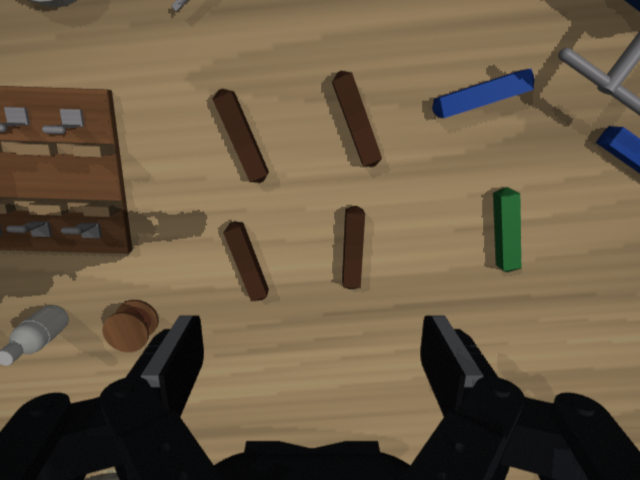

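The wrist view shows the four brown blanks at (246,261), (352,247), (241,136) and (356,119). They measure about 97 x 22 mm, so the choice is confirmed. Blue (483,93), blue (620,145) and green (508,230) are excluded. Next I move over the rack.

Request:
carry_out --series '[{"delta_rot": [0, 0, 0], "travel": [0.14, 1, 0], "fingers": -1}, {"delta_rot": [0, 0, 0], "travel": [0.14, 1, 0], "fingers": -1}, {"delta_rot": [0, 0, 0], "travel": [0.14, 1, 0], "fingers": -1}, {"delta_rot": [0, 0, 0], "travel": [0.14, 1, 0], "fingers": -1}, {"delta_rot": [0, 0, 0], "travel": [0.14, 1, 0], "fingers": -1}]'

```text
clock: 2.75
tcp_pos: [0.5213, -0.2, 0.277]
orientation: [-0.0, 0.999, -0.044, -0.0]
wrist_force: [1.5, -0.6, 0.1]
finger_gap: 0.0852
grip_force: 0.0
```

Request:
carry_out --series '[{"delta_rot": [0, 0, 0], "travel": [0.14, 1, 0], "fingers": -1}, {"delta_rot": [0, 0, 0], "travel": [0.14, 1, 0], "fingers": -1}, {"delta_rot": [0, 0, 0], "travel": [0.14, 1, 0], "fingers": -1}, {"delta_rot": [0, 0, 0], "travel": [0.14, 1, 0], "fingers": -1}, {"delta_rot": [0, 0, 0], "travel": [0.14, 1, 0], "fingers": -1}]'

```text
clock: 3.38
tcp_pos: [0.5387, -0.0752, 0.277]
orientation: [-0.0, 0.999, -0.044, -0.0]
wrist_force: [1.1, -0.2, -0.2]
finger_gap: 0.0853
grip_force: 0.0
```

Request:
carry_out --series '[{"delta_rot": [0, 0, 0], "travel": [0.14, 1, 0], "fingers": -1}, {"delta_rot": [0, 0, 0], "travel": [0.14, 1, 0], "fingers": -1}, {"delta_rot": [0, 0, 0], "travel": [0.14, 1, 0], "fingers": -1}, {"delta_rot": [0, 0, 0], "travel": [0, 0, 0], "fingers": -1}, {"delta_rot": [0, 0, 0], "travel": [0, 0, 0], "fingers": -1}]'

```text
clock: 4.0
tcp_pos: [0.5495, -0.0015, 0.2769]
orientation: [0.0, 0.999, -0.044, -0.0]
wrist_force: [-0.5, 0.3, 0.3]
finger_gap: 0.0854
grip_force: 0.0
```

```bash
python3 - <<'E'
from h import *
c=cam("wrist"); save(c,"w2.png"); np.save("w2.npy",c,allow_pickle=True)
# predict rack points from estimate
th=np.radians(-5); R=np.array([[np.cos(th),-np.sin(th)],[np.sin(th),np.cos(th)]])
o=np.array([.548,-.006])
im=c["color"][:,:,::-1].copy()
for y in(-.0825,-.0275,.0275,.0825):
  for x in(-.05,.05):
    p=o+R@[x,y]; u,v=proj(c,[*p,.05]); cv2.circle(im,(int(u),int(v)),4,(0,0,255),1)
for x in(-.0875,.0875):
  for y in(-.12,.12):
    p=o+R@[x,y]; u,v=proj(c,[*p,.012]); cv2.circle(im,(int(u),int(v)),3,(0,255,0),1)
cv2.imwrite("pics/w2a.png",im); print(env.get_state()["tcp_pos"])
E
```

```text
[ 0.54963962 -0.00179382  0.27688425]
```

View pics/w2a.png

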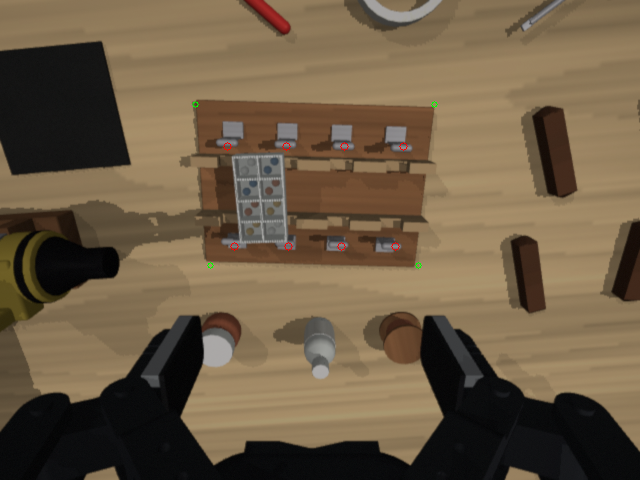

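```bash
python3 - <<'E'
from h import *
c=np.load("w2.npy",allow_pickle=True).item()
cr=c["color"][85:285,180:446]; cv2.imwrite("pics/w2b.png",cv2.resize(cr,None,fx=3,fy=3,interpolation=cv2.INTER_CUBIC)[:,:,::-1])
E
```

```text
(no output)
```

View pics/w2b.png

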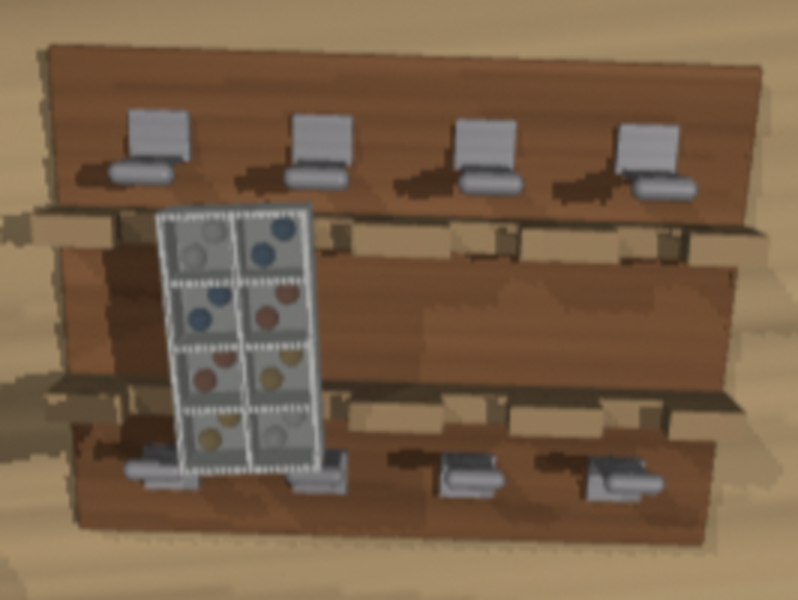

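```bash
python3 - <<'E'
from h import *
c=np.load("w2.npy",allow_pickle=True).item()
f=lambda a,b,z: onz(c,180+(a+.5)/3-.5,85+(b+.5)/3-.5,z)
def fit(P,Q):
    P=np.array(P)*1000;Q=np.array(Q)[:,:2]*1000; a,b=P.mean(0),Q.mean(0); H=(P-a).T@(Q-b); th=np.arctan2(H[0,1]-H[1,0],H[0,0]+H[1,1])
    R=np.array([[np.cos(th),-np.sin(th)],[np.sin(th),np.cos(th)]]); t=b-R@a; print(np.round(t,1),round(np.degrees(th),2),"res",np.round(Q-(P@R.T+t),1).tolist()); return t,th
fit([(.0875,.12),(.0875,-.12),(-.0875,-.12),(-.0875,.12)],[f(49,45,.012),f(762,67,.012),f(703,545,.012),f(80,527,.012)])
ys=[.0825,.0275,-.0275,-.0825]
n=[f(142,173,.047),f(317,178,.047),f(490,183,.047),f(665,189,.047),f(472,480,.047),f(634,484,.047)]
fit([(.05,y) for y in ys]+[(-.05,-.0275),(-.05,-.0825)],n)
fit([(.042,.023),(.042,-.023),(-.042,-.023),(-.042,.023)],[f(157,214,.065),f(311,207,.065),f(322,467,.065),f(183,471,.065)])
E
```

```text
[550.2  -3.9] -6.73 res [[-1.1, -0.8], [-0.7, 1.2], [0.7, 0.6], [1.0, -1.0]]
[549.7  -3.5] -6.77 res [[-0.3, -0.2], [-0.2, -0.2], [-0.0, 0.2], [-0.2, -0.2], [0.3, 0.6], [0.4, -0.2]]
[555.2  45. ] -3.34 res [[-0.9, 0.3], [-0.2, -0.5], [0.6, 0.4], [0.5, -0.2]]
```

Rack at (549.9,-3.6) mm, yaw -6.75°, agreeing from both its corners and its clip noses. Box at (555.2,45), yaw -3.3°. Now I grip the box.

Request:
carry_out --series '[{"delta_rot": [0, 0, 0.06], "travel": [0.044, 0.374, -0.6], "fingers": -1}, {"delta_rot": [0, 0, 0.06], "travel": [0.044, 0.374, -0.8], "fingers": -1}, {"delta_rot": [0, 0, 0.06], "travel": [0.044, 0.374, -1], "fingers": -1}, {"delta_rot": [0, 0, 0.06], "travel": [0.044, 0.374, -1], "fingers": -1}, {"delta_rot": [0, 0, 0.06], "travel": [0.044, 0.374, -1], "fingers": -1}]'

```text
clock: 4.68
tcp_pos: [0.555, 0.0458, 0.1649]
orientation: [-0.0, 1.0, -0.029, -0.001]
wrist_force: [0.3, 0.1, -0.9]
finger_gap: 0.0852
grip_force: 0.0
```

Request:
carry_out --series '[{"delta_rot": [0, 0, 0], "travel": [0, 0, -1], "fingers": -1}, {"delta_rot": [0, 0, 0], "travel": [0, 0, -1], "fingers": -1}, {"delta_rot": [0, 0, 0], "travel": [0, 0, -1], "fingers": -1}, {"delta_rot": [0, 0, 0], "travel": [0, 0, -1], "fingers": -1}, {"delta_rot": [0, 0, 0], "travel": [0, 0, -1], "fingers": -1}]'

```text
clock: 5.3
tcp_pos: [0.5547, 0.0455, 0.04]
orientation: [-0.0, 1.0, -0.029, -0.001]
wrist_force: [1.0, 0.2, 0.9]
finger_gap: 0.0856
grip_force: 0.0
```

Request:
carry_out --series '[{"delta_rot": [0, 0, 0], "travel": [0, 0, -0.48], "fingers": -1}, {"delta_rot": [0, 0, 0], "travel": [0, 0, 0], "fingers": -1}, {"delta_rot": [0, 0, 0], "travel": [0, 0, 0], "fingers": 1}, {"delta_rot": [0, 0, 0], "travel": [0, 0, 0], "fingers": 1}, {"delta_rot": [0, 0, 0], "travel": [0, 0, 0], "fingers": 1}]'

```text
clock: 5.92
tcp_pos: [0.5565, 0.0455, 0.031]
orientation: [0.0, 1.0, -0.029, 0.001]
wrist_force: [0.2, -0.1, 3.4]
finger_gap: 0.0456
grip_force: 41.6
```

Request:
carry_out --series '[{"delta_rot": [0, 0, 0], "travel": [0, 0, 0], "fingers": 1}, {"delta_rot": [0, 0, 0], "travel": [0, 0, 0], "fingers": 1}, {"delta_rot": [0, 0, 0], "travel": [0, 0, 0], "fingers": 1}]'

```text
clock: 6.3
tcp_pos: [0.5565, 0.0455, 0.031]
orientation: [0.0, 1.0, -0.029, 0.001]
wrist_force: [-0.2, 0.7, 5.6]
finger_gap: 0.0455
grip_force: 41.7
```

Request:
carry_out --series '[{"delta_rot": [0, 0, 0], "travel": [0, 0, 0.5], "fingers": 1}, {"delta_rot": [0, 0, 0], "travel": [0, 0, 1], "fingers": 1}, {"delta_rot": [0, 0, 0], "travel": [0, 0, 1], "fingers": 1}, {"delta_rot": [0, 0, 0], "travel": [0, 0, 1], "fingers": 1}, {"delta_rot": [0, 0, 0], "travel": [0, 0, 0.5], "fingers": 1}]'

```text
clock: 6.92
tcp_pos: [0.5561, 0.0455, 0.1316]
orientation: [0.0, 1.0, -0.029, 0.001]
wrist_force: [0.2, 0.2, -0.7]
finger_gap: 0.0458
grip_force: 41.1
```

Request:
carry_out --series '[{"delta_rot": [0, 0, 0.1], "travel": [0.2, 0.5, 0], "fingers": 1}, {"delta_rot": [0, 0, 0.1], "travel": [0.41, 0.9, 0], "fingers": 1}, {"delta_rot": [0, 0, 0.1], "travel": [0.41, 0.9, 0], "fingers": 1}, {"delta_rot": [0, 0, 0.1], "travel": [0.41, 0.9, 0], "fingers": 1}, {"delta_rot": [0, 0, 0.1], "travel": [0.41, 0.9, 0], "fingers": 1}]'

```text
clock: 7.55
tcp_pos: [0.6024, 0.1167, 0.1293]
orientation: [-0.013, 1.0, 0.024, -0.001]
wrist_force: [0.1, 0.1, -1.1]
finger_gap: 0.0452
grip_force: 41.1
```

Request:
carry_out --series '[{"delta_rot": [0, 0, 0], "travel": [0.41, 0.9, 0], "fingers": 1}, {"delta_rot": [0, 0, 0], "travel": [0.41, 0.9, 0], "fingers": 1}, {"delta_rot": [0, 0, 0], "travel": [0.41, 0.9, 0], "fingers": 1}, {"delta_rot": [0, 0, 0], "travel": [0.41, 0.9, 0], "fingers": 1}, {"delta_rot": [0, 0, 0], "travel": [0.2, 0.6, 0], "fingers": 1}]'

```text
clock: 8.18
tcp_pos: [0.6523, 0.1793, 0.1296]
orientation: [-0.03, 0.998, 0.062, -0.002]
wrist_force: [0.4, -0.4, -1.6]
finger_gap: 0.0455
grip_force: 41.1
```

Request:
carry_out --series '[{"delta_rot": [0, 0, 0], "travel": [0, 0, -1], "fingers": 1}, {"delta_rot": [0, 0, 0], "travel": [0, 0, -1], "fingers": 1}, {"delta_rot": [0, 0, 0], "travel": [0, 0, -1], "fingers": 1}, {"delta_rot": [0, 0, 0], "travel": [0, 0, -1], "fingers": 1}, {"delta_rot": [0, 0, 0], "travel": [0, 0, 0], "fingers": 1}]'

```text
clock: 8.8
tcp_pos: [0.6495, 0.1783, 0.0274]
orientation: [-0.029, 0.998, 0.061, -0.005]
wrist_force: [-0.8, 0.2, -0.9]
finger_gap: 0.0453
grip_force: 41.2
```

The last joint hit its limit on this side (y stopped at 0.178 and the tool tilted), so I lift and make a half turn in yaw, which brings that joint back to mid-range.

Request:
carry_out --series '[{"delta_rot": [0, 0, 0], "travel": [0, 0, 1], "fingers": 1}, {"delta_rot": [0, 0, 0], "travel": [0, 0, 1], "fingers": 1}, {"delta_rot": [0, 0, 0], "travel": [0, 0, 1], "fingers": 1}, {"delta_rot": [0, 0, 0], "travel": [0, 0, 1], "fingers": 1}, {"delta_rot": [0, 0, 1], "travel": [0, 0, 0], "fingers": 1}]'

```text
clock: 9.43
tcp_pos: [0.6538, 0.1788, 0.1348]
orientation: [-0.029, 0.993, 0.113, 0.0]
wrist_force: [0.4, -0.4, -0.6]
finger_gap: 0.0456
grip_force: 41.2
```

Request:
carry_out --series '[{"delta_rot": [0, 0, 1], "travel": [0, 0, 0], "fingers": 1}, {"delta_rot": [0, 0, 1], "travel": [0, 0, 0], "fingers": 1}, {"delta_rot": [0, 0, 1], "travel": [0, 0, 0], "fingers": 1}, {"delta_rot": [0, 0, 1], "travel": [0, 0, 0], "fingers": 1}, {"delta_rot": [0, 0, 1], "travel": [0, 0, 0], "fingers": 1}]'

```text
clock: 10.05
tcp_pos: [0.6522, 0.1786, 0.1317]
orientation: [-0.027, 0.934, 0.355, -0.01]
wrist_force: [-0.3, -0.1, -1.5]
finger_gap: 0.0454
grip_force: 41.2
```

```bash
cat >> h.py <<'E'
def st():
    from scipy.spatial.transform import Rotation as R
    s=env.get_state(); q=s["orientation"]; M=R.from_quat([q[1],q[2],q[3],q[0]]).as_matrix()
    t=np.cross(M[:,2],[0,0,-1])*10
    print("tcp",np.round(s["tcp_pos"]*1000,1),"yaw",round(np.degrees(np.arctan2(M[1,0],M[0,0])),2),"untilt",np.round(t,2),"j",np.round(s["joint_pos"],2),"F",np.round(s["wrist_force"],1),"gap",round(s["finger_gap"],4),"t",s["clock"])
E
python3 -c "from h import *;st()"
```

```text
tcp [652.2 178.6 131.7] yaw 41.62 untilt [-0.44 -0.38 -0.  ] j [0.13 0.57 0.2  1.23 0.05 2.54] F [-0.3 -0.1 -1.5] gap 0.0454 t 10.05
```

Request:
carry_out --series '[{"delta_rot": [-0.22, -0.19, 0.94], "travel": [0, 0.12, 0], "fingers": 1}, {"delta_rot": [-0.22, -0.19, 0.94], "travel": [0, 0.12, 0], "fingers": 1}, {"delta_rot": [0, 0, 0.94], "travel": [0, 0.12, 0], "fingers": 1}, {"delta_rot": [0, 0, 0.94], "travel": [0, 0.12, 0], "fingers": 1}, {"delta_rot": [0, 0, 0.94], "travel": [0, 0.12, 0], "fingers": 1}]'

```text
clock: 10.68
tcp_pos: [0.6521, 0.1938, 0.1317]
orientation: [0.002, 0.826, 0.563, -0.002]
wrist_force: [0.7, -1.2, -1.5]
finger_gap: 0.0457
grip_force: 41.2
```

Request:
carry_out --series '[{"delta_rot": [0, 0, 0.94], "travel": [0, 0.12, 0], "fingers": 1}, {"delta_rot": [0, 0, 0.94], "travel": [0, 0.12, 0], "fingers": 1}, {"delta_rot": [0, 0, 0.94], "travel": [0, 0.12, 0], "fingers": 1}, {"delta_rot": [0, 0, 0.94], "travel": [0, 0.12, 0], "fingers": 1}, {"delta_rot": [0, 0, 0.94], "travel": [0, 0.12, 0], "fingers": 1}]'

```text
clock: 11.3
tcp_pos: [0.6521, 0.2087, 0.1317]
orientation: [0.002, 0.673, 0.74, -0.002]
wrist_force: [-0.8, 0.1, -1.0]
finger_gap: 0.0459
grip_force: 41.2
```

Request:
carry_out --series '[{"delta_rot": [0, 0, 0.94], "travel": [0, 0.12, 0], "fingers": 1}, {"delta_rot": [0, 0, 0.94], "travel": [0, 0.12, 0], "fingers": 1}, {"delta_rot": [0, 0, 0.94], "travel": [0, 0.12, 0], "fingers": 1}, {"delta_rot": [0, 0, 0.94], "travel": [0, 0.12, 0], "fingers": 1}, {"delta_rot": [0, 0, 0.94], "travel": [0, 0.12, 0], "fingers": 1}]'

```text
clock: 11.92
tcp_pos: [0.6521, 0.2237, 0.1317]
orientation: [0.003, 0.482, 0.876, -0.002]
wrist_force: [-0.8, -0.2, -1.1]
finger_gap: 0.0454
grip_force: 41.2
```

Request:
carry_out --series '[{"delta_rot": [0, 0, 0.94], "travel": [0, 0.12, 0], "fingers": 1}, {"delta_rot": [0, 0, 0.94], "travel": [0, 0.12, 0], "fingers": 1}, {"delta_rot": [0, 0, 0.94], "travel": [0, 0.12, 0], "fingers": 1}, {"delta_rot": [0, 0, 0.94], "travel": [0, 0.12, 0], "fingers": 1}, {"delta_rot": [0, 0, 0.94], "travel": [0, 0.12, 0], "fingers": 1}]'

```text
clock: 12.55
tcp_pos: [0.6521, 0.2388, 0.1317]
orientation: [0.004, 0.265, 0.964, -0.001]
wrist_force: [0.8, 0.6, -2.1]
finger_gap: 0.0457
grip_force: 41.2
```

Request:
carry_out --series '[{"delta_rot": [0, 0, 0.94], "travel": [0, 0.12, 0], "fingers": 1}, {"delta_rot": [0, 0, 0.94], "travel": [0, 0.12, 0], "fingers": 1}, {"delta_rot": [0, 0, 0.94], "travel": [0, 0.12, 0], "fingers": 1}, {"delta_rot": [0, 0, 0.94], "travel": [0, 0.12, 0], "fingers": 1}, {"delta_rot": [0, 0, 0], "travel": [0, 0, 0], "fingers": 1}]'

```text
clock: 13.18
tcp_pos: [0.652, 0.2508, 0.1314]
orientation: [0.004, 0.082, 0.997, -0.001]
wrist_force: [0.5, 0.0, -0.7]
finger_gap: 0.0458
grip_force: 41.2
```

```bash
python3 -c "
from h import *;st(); c=cam('wrist'); save(c,'w3.png')"
```

```text
tcp [652.  250.8 131.4] yaw 170.64 untilt [0.02 0.08 0.  ] j [ 0.25  0.59  0.23  1.2  -0.    0.42] F [ 0.5  0.  -0.7] gap 0.0458 t 13.175
```

View pics/w3.png

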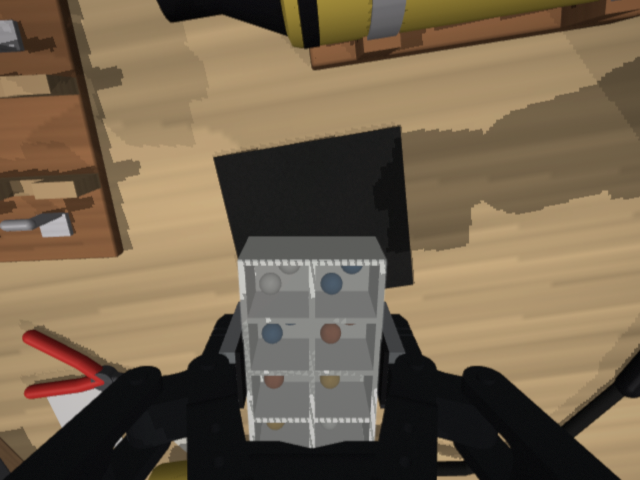

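Box still held and level above the mat. I lower it gently.

Request:
carry_out --series '[{"delta_rot": [0, 0, 0], "travel": [0, 0, -1], "fingers": 1}, {"delta_rot": [0, 0, 0], "travel": [0, 0, -1], "fingers": 1}, {"delta_rot": [0, 0, 0], "travel": [0, 0, -1], "fingers": 1}, {"delta_rot": [0, 0, 0], "travel": [0, 0, -1], "fingers": 1}, {"delta_rot": [0, 0, 0], "travel": [0, 0, -0.8], "fingers": 1}]'

```text
clock: 13.85
tcp_pos: [0.6515, 0.2502, 0.0093]
orientation: [0.003, 0.082, 0.997, -0.001]
wrist_force: [-0.0, -0.1, -1.5]
finger_gap: 0.0454
grip_force: 41.2
```

Request:
carry_out --series '[{"delta_rot": [0, 0, 0], "travel": [0, 0, -0.16], "fingers": 1}, {"delta_rot": [0, 0, 0], "travel": [0, 0, -0.08], "fingers": 1}, {"delta_rot": [0, 0, 0], "travel": [0, 0, 0], "fingers": 1}]'

```text
clock: 14.22
tcp_pos: [0.6523, 0.2506, 0.005]
orientation: [0.004, 0.081, 0.997, -0.001]
wrist_force: [-0.5, -0.1, -1.1]
finger_gap: 0.0456
grip_force: 41.2
```

Request:
carry_out --series '[{"delta_rot": [0, 0, 0], "travel": [0, 0, -0.08], "fingers": 1}, {"delta_rot": [0, 0, 0], "travel": [0, 0, 0], "fingers": 1}]'

```text
clock: 14.48
tcp_pos: [0.6517, 0.2504, 0.0022]
orientation: [0.003, 0.081, 0.997, -0.001]
wrist_force: [0.2, -0.4, -1.6]
finger_gap: 0.0452
grip_force: 41.2
```

Request:
carry_out --series '[{"delta_rot": [0, 0, 0], "travel": [0, 0, -0.08], "fingers": 1}, {"delta_rot": [0, 0, 0], "travel": [0, 0, 0], "fingers": 1}]'

```text
clock: 14.72
tcp_pos: [0.6519, 0.2505, 0.0008]
orientation: [0.004, 0.081, 0.997, -0.001]
wrist_force: [-1.3, -1.7, 5.0]
finger_gap: 0.0455
grip_force: 44.9
```

Request:
carry_out --series '[{"delta_rot": [0, 0, 0], "travel": [0, 0, -0.06], "fingers": 1}, {"delta_rot": [0, 0, 0], "travel": [0, 0, 0], "fingers": 1}]'

```text
clock: 14.98
tcp_pos: [0.6519, 0.2505, 0.0008]
orientation: [0.004, 0.081, 0.997, -0.001]
wrist_force: [-5.0, -1.8, 12.6]
finger_gap: 0.0457
grip_force: 49.4
```

Request:
carry_out --series '[{"delta_rot": [0, 0, 0], "travel": [0, 0, 0.05], "fingers": -1}, {"delta_rot": [0, 0, 0], "travel": [0, 0, 0], "fingers": -1}, {"delta_rot": [0, 0, 0], "travel": [0, 0, 0], "fingers": -1}, {"delta_rot": [0, 0, 0], "travel": [0, 0, 0], "fingers": -1}, {"delta_rot": [0, 0, 0], "travel": [0, 0, 0.5], "fingers": -1}]'

```text
clock: 15.6
tcp_pos: [0.6504, 0.2501, 0.011]
orientation: [0.002, 0.081, 0.997, -0.001]
wrist_force: [-0.4, 0.1, 0.4]
finger_gap: 0.0857
grip_force: 0.0
```

Request:
carry_out --series '[{"delta_rot": [0, 0, 0], "travel": [0, 0, 1], "fingers": -1}, {"delta_rot": [0, 0, 0], "travel": [0, 0, 1], "fingers": -1}, {"delta_rot": [0, 0, 0], "travel": [0, 0, 1], "fingers": -1}, {"delta_rot": [0, 0, 0], "travel": [0, 0, 1], "fingers": -1}, {"delta_rot": [0, 0, 0], "travel": [0, 0, 1], "fingers": -1}]'

```text
clock: 16.23
tcp_pos: [0.6517, 0.2505, 0.1391]
orientation: [0.004, 0.081, 0.997, -0.001]
wrist_force: [-0.2, -0.5, -0.3]
finger_gap: 0.0856
grip_force: 0.0
```

Request:
carry_out --series '[{"delta_rot": [0, 0, 0.17], "travel": [-0.4, -1, 0.18], "fingers": -1}, {"delta_rot": [0, 0, 0.17], "travel": [-0.4, -1, 0.18], "fingers": -1}, {"delta_rot": [0, 0, 0.17], "travel": [-0.4, -1, 0.18], "fingers": -1}, {"delta_rot": [0, 0, 0.17], "travel": [-0.4, -1, 0.18], "fingers": -1}, {"delta_rot": [0, 0, 0.17], "travel": [-0.4, -1, 0.18], "fingers": -1}]'

```text
clock: 16.85
tcp_pos: [0.6014, 0.1247, 0.1609]
orientation: [0.004, 0.039, 0.999, -0.001]
wrist_force: [0.5, 0.0, 0.2]
finger_gap: 0.0855
grip_force: 0.0
```

Request:
carry_out --series '[{"delta_rot": [0, 0, 0.17], "travel": [-0.4, -1, 0.18], "fingers": -1}, {"delta_rot": [0, 0, 0.17], "travel": [-0.4, -1, 0.18], "fingers": -1}, {"delta_rot": [0, 0, 0.17], "travel": [-0.4, -1, 0.18], "fingers": -1}, {"delta_rot": [0, 0, 0.17], "travel": [-0.4, -1, 0.18], "fingers": -1}, {"delta_rot": [0, 0, 0.17], "travel": [-0.4, -1, 0.18], "fingers": -1}]'

```text
clock: 17.48
tcp_pos: [0.5514, -0.0004, 0.1834]
orientation: [0.004, -0.004, 1.0, -0.001]
wrist_force: [-0.5, -0.1, 0.6]
finger_gap: 0.0854
grip_force: 0.0
```

Request:
carry_out --series '[{"delta_rot": [0, 0, 0.17], "travel": [-0.4, -1, 0.18], "fingers": -1}, {"delta_rot": [0, 0, 0.17], "travel": [-0.4, -1, 0.18], "fingers": -1}, {"delta_rot": [0, 0, 0.17], "travel": [-0.4, -1, 0.18], "fingers": -1}, {"delta_rot": [0, 0, 0.17], "travel": [-0.4, -1, 0.18], "fingers": -1}, {"delta_rot": [0, 0, 0.17], "travel": [-0.4, -1, 0.18], "fingers": -1}]'

```text
clock: 18.1
tcp_pos: [0.5013, -0.1254, 0.2059]
orientation: [0.004, -0.046, 0.999, -0.001]
wrist_force: [0.6, 0.3, 0.2]
finger_gap: 0.0853
grip_force: 0.0
```

Request:
carry_out --series '[{"delta_rot": [0, 0, 0.17], "travel": [-0.4, -1, 0.18], "fingers": -1}, {"delta_rot": [0, 0, 0.17], "travel": [-0.4, -1, 0.18], "fingers": -1}, {"delta_rot": [0, 0, 0.17], "travel": [-0.4, -1, 0.18], "fingers": -1}, {"delta_rot": [0, 0, 0.17], "travel": [-0.4, -1, 0.18], "fingers": -1}, {"delta_rot": [0, 0, 0.17], "travel": [-0.4, -1, 0.18], "fingers": -1}]'

```text
clock: 18.73
tcp_pos: [0.4512, -0.2505, 0.2284]
orientation: [0.004, -0.089, 0.996, -0.001]
wrist_force: [0.7, -0.6, 0.1]
finger_gap: 0.0853
grip_force: 0.0
```

Request:
carry_out --series '[{"delta_rot": [0, 0, 0.17], "travel": [-0.4, -1, 0.18], "fingers": -1}, {"delta_rot": [0, 0, 0.17], "travel": [-0.4, -1, 0.18], "fingers": -1}, {"delta_rot": [0, 0, 0], "travel": [0, 0, 0], "fingers": -1}, {"delta_rot": [0, 0, 0], "travel": [0, 0, 0], "fingers": -1}]'

```text
clock: 19.23
tcp_pos: [0.4316, -0.2992, 0.2365]
orientation: [0.004, -0.105, 0.994, -0.0]
wrist_force: [0.3, 0.1, -0.6]
finger_gap: 0.0854
grip_force: 0.0
```

```bash
cat >> h.py <<'E'
def look(f=None):
    st(); c=cam("wrist")
    if f: save(c,f); np.save(f+".npy",c,allow_pickle=True)
    return [b for b in blanks(c,vmax=70,amin=300) if 88<b[3]<106 and 16<b[4]<30],c
E
python3 - <<'E'
from h import *
for b in look("w4.png")[0]: print(*b)
c=cam("top"); save(c,"t4.png")
hsv=cv2.cvtColor(c["color"],cv2.COLOR_RGB2HSV); m=((hsv[:,:,2]<45)).astype(np.uint8); k=np.zeros_like(m); k[180:245,125:195]=1; m*=k
mm=((hsv[:,:,2]>70)).astype(np.uint8)*k; sub=mm[195:234,136:182]; v,u=np.nonzero(sub)
print("box",np.round(onz(c,u.mean()+136,v.mean()+195,.027),3), len(u))
E
```

```text
tcp [ 431.6 -299.2  236.5] yaw -167.91 untilt [0.   0.07 0.  ] j [-0.76  0.21 -0.08  1.28  0.   -0.97] F [ 0.3  0.1 -0.6] gap 0.0854 t 19.225
[323. 318.] 559.4 -260.6 99 19 16.5
[215. 304.] 566.0 -376.4 98 25 17.6
[369. 201.] 425.5 -246.3 96 22 12.3
[245. 181.] 431.3 -365.4 98 21 -5.8
box [0.651 0.246 0.027] 588
```

Box lies at (0.651,0.246), on the mat. The two half-turned wrist views differ by about 6 mm in x, which is a camera bias, so I use their mean: A(428,-246), B(434,-366), C(563,-260.5), D(569,-377). The coarse top-view fix agrees for A, C and D. I grasp A first.

Request:
carry_out --series '[{"delta_rot": [0, 0.07, 0], "travel": [-0.03, 0.42, -0.5], "fingers": -1}, {"delta_rot": [0, 0, 0], "travel": [-0.03, 0.42, -1], "fingers": -1}, {"delta_rot": [0, 0, 0], "travel": [-0.03, 0.42, -1], "fingers": -1}, {"delta_rot": [0, 0, 0], "travel": [-0.03, 0.42, -1], "fingers": -1}, {"delta_rot": [0, 0, 0], "travel": [-0.02, 0.44, -1], "fingers": -1}]'

```text
clock: 19.95
tcp_pos: [0.4276, -0.2446, 0.1219]
orientation: [-0.001, -0.106, 0.994, 0.0]
wrist_force: [-0.5, -0.0, 0.4]
finger_gap: 0.0853
grip_force: 0.0
```

Request:
carry_out --series '[{"delta_rot": [0, 0, 0], "travel": [0, 0, -1], "fingers": -1}, {"delta_rot": [0, 0, 0], "travel": [0, 0, -1], "fingers": -1}, {"delta_rot": [0, 0, 0], "travel": [0, 0, -1], "fingers": -1}, {"delta_rot": [0, 0, 0], "travel": [0, 0, -1], "fingers": -1}, {"delta_rot": [0, 0, 0], "travel": [0, 0, -0.8], "fingers": -1}]'

```text
clock: 20.58
tcp_pos: [0.4272, -0.2446, 0.0019]
orientation: [-0.001, -0.106, 0.994, 0.001]
wrist_force: [-0.1, -0.5, 0.3]
finger_gap: 0.0855
grip_force: 0.0
```

```bash
python3 -c "from h import *;st()"
```

```text
tcp [ 427.2 -244.6    1.9] yaw -167.82 untilt [-0.01 -0.02 -0.  ] j [-0.68  0.35 -0.51  0.7  -0.   -0.9 ] F [-0.1 -0.5  0.3] gap 0.0855 t 20.575
```

Request:
carry_out --series '[{"delta_rot": [0, 0, 0], "travel": [0, 0, 0], "fingers": 1}, {"delta_rot": [0, 0, 0], "travel": [0, 0, 0], "fingers": 1}, {"delta_rot": [0, 0, 0], "travel": [0, 0, 0], "fingers": 1}, {"delta_rot": [0, 0, 0], "travel": [0, 0, 0], "fingers": 1}, {"delta_rot": [0, 0, 0], "travel": [0, 0, 0], "fingers": 1}]' --squeeze 80

```text
clock: 21.2
tcp_pos: [0.4287, -0.2471, 0.0048]
orientation: [0.001, -0.105, 0.994, -0.001]
wrist_force: [0.2, 0.9, 5.8]
finger_gap: 0.0178
grip_force: 79.4
```

Request:
carry_out --series '[{"delta_rot": [0, 0, 0], "travel": [0, 0, 0.5], "fingers": 1}, {"delta_rot": [0, 0, 0], "travel": [0, 0, 1], "fingers": 1}, {"delta_rot": [0, 0, 0], "travel": [0, 0, 1], "fingers": 1}, {"delta_rot": [0, 0, -0.33], "travel": [0.29, 0.99, 1], "fingers": 1}, {"delta_rot": [0, 0, -0.33], "travel": [0.29, 0.99, 1], "fingers": 1}]'

```text
clock: 21.82
tcp_pos: [0.4427, -0.1969, 0.1178]
orientation: [0.0, -0.071, 0.997, -0.0]
wrist_force: [0.1, 0.9, 0.2]
finger_gap: 0.0181
grip_force: 78.7
```

Request:
carry_out --series '[{"delta_rot": [0, 0, -0.33], "travel": [0.29, 0.99, 1], "fingers": 1}, {"delta_rot": [0, 0, -0.33], "travel": [0.29, 0.99, 1], "fingers": 1}, {"delta_rot": [0, 0, -0.33], "travel": [0.29, 0.99, 1], "fingers": 1}, {"delta_rot": [0, 0, -0.33], "travel": [0.29, 0.99, 1], "fingers": 1}, {"delta_rot": [0, 0, -0.33], "travel": [0.29, 0.99, 0], "fingers": 1}]'

```text
clock: 22.45
tcp_pos: [0.4802, -0.073, 0.2192]
orientation: [0.002, 0.01, 1.0, -0.001]
wrist_force: [0.7, 0.3, -1.5]
finger_gap: 0.0179
grip_force: 78.7
```

Request:
carry_out --series '[{"delta_rot": [0, 0, -0.33], "travel": [0.29, 0.99, 0], "fingers": 1}, {"delta_rot": [0, 0, -0.33], "travel": [0.29, 0.99, 0], "fingers": 1}, {"delta_rot": [0, 0, -0.33], "travel": [0.29, 0.99, 0], "fingers": 1}, {"delta_rot": [0, 0, 0], "travel": [0, 0, 0], "fingers": 1}, {"delta_rot": [0, 0, 0], "travel": [0, 0, 0], "fingers": 1}]'

```text
clock: 23.08
tcp_pos: [0.5004, 0.0006, 0.2165]
orientation: [-0.0, 0.059, 0.998, -0.0]
wrist_force: [-0.2, -0.6, -0.2]
finger_gap: 0.018
grip_force: 78.6
```

```bash
python3 - <<'E'
from h import *
st(); c=cam("wrist"); np.save("w5.npy",c,allow_pickle=True)
save(c,"w5.png")
E
```

```text
tcp [500.4   0.6 216.5] yaw 173.22 untilt [ 0. -0.  0.] j [-0.16  0.17 -0.17  1.22 -0.   -0.04] F [-0.2 -0.6 -0.2] gap 0.018 t 23.075
```

View pics/w5.png

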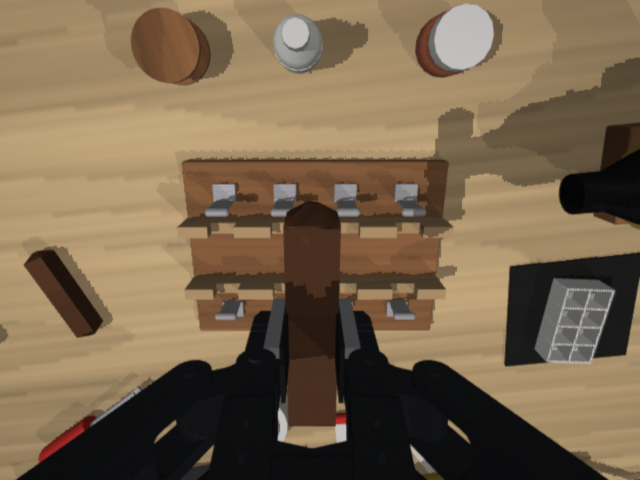

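Wrist view: blank A held straight at (312,320), box flat on the mat at (575,320), rack corners at (182,161), (447,161), (431,330) and (200,330). I solve for the rack from this view.

```bash
python3 - <<'E'
from h import *
c=np.load("w5.npy",allow_pickle=True).item()
def fit(P,Q):
    P=np.array(P)*1000;Q=np.array(Q)[:,:2]*1000; a,b=P.mean(0),Q.mean(0); H=(P-a).T@(Q-b); th=np.arctan2(H[0,1]-H[1,0],H[0,0]+H[1,1])
    R=np.array([[np.cos(th),-np.sin(th)],[np.sin(th),np.cos(th)]]); t=b-R@a; print(np.round(t,1),round(np.degrees(th),2),"res",np.round(Q-(P@R.T+t),1).tolist())
fit([(-.0875,-.12),(-.0875,.12),(.0875,.12),(.0875,-.12)],[onz(c,u,v,.012) for u,v in [(182,161),(447,161),(431,330),(200,330)]])
# refine corners: edges of the base against the table, column/row scans of the red/blue ratio
im=cv2.GaussianBlur(c["color"],(3,3),0).astype(float); r=im[:,:,0]/(im[:,:,1]+1)
def edge(a,half=8): # steepest change
    g=np.abs(np.diff(a)); return np.argmax(g)+.5
rows=[170,180,250,260,322]
L=[(170+edge(r[y,170:215]),y) for y in rows]; Rr=[(418+edge(r[y,418:460]),y) for y in rows]
T=[(x,150+edge(r[150:175,x])) for x in range(195,440,15)]; B=[(x,320+edge(r[320:342,x])) for x in list(range(205,240,5))+list(range(395,425,5))]
ln=lambda p:np.polyfit([q[0] for q in p],[q[1] for q in p],1)
def inter(V,Hh):
    a=np.polyfit([q[1] for q in V],[q[0] for q in V],1); b=ln(Hh); y=(b[0]*a[1]+b[1])/(1-b[0]*a[0]); return a[0]*y+a[1],y
C=[inter(L,T),inter(Rr,T),inter(Rr,B),inter(L,B)]; print(np.round(C,1).tolist())
fit([(-.0875,-.12),(-.0875,.12),(.0875,.12),(.0875,-.12)],[onz(c,u,v,.012) for u,v in C])
fit([(-.05,-.0825),(-.05,-.0275),(-.05,.0275),(-.05,.0825),(.05,-.0825),(.05,.0825)],[onz(c,u,v,.047) for u,v in [(221,210),(283,210),(345,210),(408,210),(230,312),(400,312)]])
z=.2165+.0155
for v in(228,427): print(np.round(onz(c,312,v,z)*1000,1))
E
```

```text
[549.7  -3.2] -6.61 res [[0.3, 1.1], [0.7, -2.1], [-0.2, 0.7], [-0.8, 0.3]]
[[181.3, 160.1], [448.4, 160.1], [429.7, 324.9], [199.9, 325.8]]
[546.5  -3. ] -6.64 res [[2.7, 0.5], [3.1, -1.1], [-3.4, -0.6], [-2.5, 1.2]]
[547.6  -3.6] -6.6 res [[1.3, 4.0], [1.1, 1.0], [0.9, -2.0], [0.8, -4.2], [-1.8, 4.9], [-2.4, -3.7]]
[457.1   5.1 232. ]
[544.5  -5.3 232. ]
```

Request:
carry_out --series '[{"delta_rot": [0, 0, 0], "travel": [0.58, 0.78, 0], "fingers": 1}, {"delta_rot": [0, 0, 0], "travel": [0.58, 0.78, -0.5], "fingers": 1}, {"delta_rot": [0, 0, 0], "travel": [0.58, 0.78, -1], "fingers": 1}, {"delta_rot": [0, 0, 0], "travel": [0.57, 0.78, -1], "fingers": 1}, {"delta_rot": [0, 0, 0], "travel": [0, 0, -1], "fingers": 1}]'

```text
clock: 23.75
tcp_pos: [0.5592, 0.079, 0.1279]
orientation: [0.0, 0.059, 0.998, 0.0]
wrist_force: [-0.2, -0.2, -0.1]
finger_gap: 0.0181
grip_force: 78.6
```

Request:
carry_out --series '[{"delta_rot": [0, 0, 0], "travel": [0, 0, -1], "fingers": 1}, {"delta_rot": [0, 0, 0], "travel": [0, 0, -1], "fingers": 1}, {"delta_rot": [0, 0, 0], "travel": [0, 0, -0.6], "fingers": 1}, {"delta_rot": [0, 0, 0], "travel": [0, 0, 0], "fingers": 1}, {"delta_rot": [0, 0, 0], "travel": [0, 0, 0], "fingers": 1}]'

```text
clock: 24.38
tcp_pos: [0.559, 0.0786, 0.0645]
orientation: [0.0, 0.06, 0.998, 0.0]
wrist_force: [0.3, 0.1, -0.4]
finger_gap: 0.0178
grip_force: 78.6
```

```bash
python3 -c "from h import *;st()"
```

```text
tcp [559.   78.6  64.5] yaw 173.17 untilt [0.   0.01 0.  ] j [-0.    0.4  -0.26  0.91 -0.    0.12] F [ 0.3  0.1 -0.4] gap 0.0178 t 24.375
```

Lined up; pressing down in small steps.

Request:
carry_out --series '[{"delta_rot": [0, 0, 0], "travel": [-0.03, 0, -0.3], "fingers": 1}, {"delta_rot": [0, 0, 0], "travel": [0, 0, -0.3], "fingers": 1}, {"delta_rot": [0, 0, 0], "travel": [0, 0, 0], "fingers": 1}]' --squeeze 110

```text
clock: 24.75
tcp_pos: [0.5588, 0.0789, 0.0488]
orientation: [0.001, 0.059, 0.998, -0.0]
wrist_force: [2.1, -0.6, 0.6]
finger_gap: 0.0172
grip_force: 112.3
```

Request:
carry_out --series '[{"delta_rot": [0, 0, 0], "travel": [0, 0, -0.2], "fingers": 1}, {"delta_rot": [0, 0, 0], "travel": [0, 0, -0.1], "fingers": 1}, {"delta_rot": [0, 0, 0], "travel": [0, 0, 0], "fingers": 1}]'

```text
clock: 25.12
tcp_pos: [0.5579, 0.079, 0.041]
orientation: [0.0, 0.059, 0.998, 0.0]
wrist_force: [3.0, 0.8, -0.5]
finger_gap: 0.017
grip_force: 112.1
```

Request:
carry_out --series '[{"delta_rot": [0, 0, 0], "travel": [0, 0, -0.15], "fingers": 1}, {"delta_rot": [0, 0, 0], "travel": [0, 0, 0], "fingers": 1}]'

```text
clock: 25.38
tcp_pos: [0.5572, 0.0789, 0.0364]
orientation: [-0.001, 0.059, 0.998, -0.0]
wrist_force: [4.1, 0.3, -6.0]
finger_gap: 0.0175
grip_force: 111.4
```

Request:
carry_out --series '[{"delta_rot": [0, 0, 0], "travel": [0, 0, -0.1], "fingers": 1}, {"delta_rot": [0, 0, 0], "travel": [0, 0, 0], "fingers": 1}]'

```text
clock: 25.62
tcp_pos: [0.5576, 0.0788, 0.0344]
orientation: [-0.0, 0.059, 0.998, -0.0]
wrist_force: [4.6, -0.2, -4.9]
finger_gap: 0.0169
grip_force: 111.5
```

Request:
carry_out --series '[{"delta_rot": [0, 0, 0], "travel": [0, 0, -0.08], "fingers": 1}, {"delta_rot": [0, 0, 0], "travel": [0, 0, 0], "fingers": 1}]'

```text
clock: 25.88
tcp_pos: [0.5577, 0.0789, 0.0331]
orientation: [-0.0, 0.059, 0.998, -0.0]
wrist_force: [3.7, -0.4, -0.7]
finger_gap: 0.0174
grip_force: 112.2
```

Request:
carry_out --series '[{"delta_rot": [0, 0, 0], "travel": [0, 0, -0.08], "fingers": 1}, {"delta_rot": [0, 0, 0], "travel": [0, 0, 0], "fingers": 1}]'

```text
clock: 26.12
tcp_pos: [0.5578, 0.0789, 0.0329]
orientation: [0.0, 0.059, 0.998, -0.0]
wrist_force: [-1.3, -0.1, 13.3]
finger_gap: 0.0172
grip_force: 114.0
```

Request:
carry_out --series '[{"delta_rot": [0, 0, 0], "travel": [0, 0, -0.04], "fingers": 1}, {"delta_rot": [0, 0, 0], "travel": [0, 0, 0], "fingers": 1}]'

```text
clock: 26.38
tcp_pos: [0.5577, 0.0789, 0.0328]
orientation: [0.001, 0.059, 0.998, -0.0]
wrist_force: [-4.5, -0.7, 19.7]
finger_gap: 0.0171
grip_force: 114.8
```

Seated: TCP at 32.8 mm, with floor contact. Release and go to the blanks, aiming for C.

Request:
carry_out --series '[{"delta_rot": [0, 0, 0], "travel": [0, 0, 0.05], "fingers": 0.15}, {"delta_rot": [0, 0, 0], "travel": [0, 0, 0], "fingers": 0.15}, {"delta_rot": [0, 0, 0], "travel": [0, 0, 0], "fingers": 0.15}, {"delta_rot": [0, 0, 0], "travel": [0, 0, 0.4], "fingers": 0.15}, {"delta_rot": [0, 0, 0], "travel": [0, 0, 1], "fingers": 0.15}]' --squeeze 80

```text
clock: 27.0
tcp_pos: [0.5562, 0.0789, 0.0655]
orientation: [-0.002, 0.059, 0.998, -0.0]
wrist_force: [1.1, -0.2, 1.4]
finger_gap: 0.0361
grip_force: 0.0
```

Request:
carry_out --series '[{"delta_rot": [0, 0, 0], "travel": [0, 0, 1], "fingers": -1}, {"delta_rot": [0, 0, 0.27], "travel": [-0.33, -0.96, 1], "fingers": -1}, {"delta_rot": [0, 0, 0.27], "travel": [-0.33, -0.96, 1], "fingers": -1}, {"delta_rot": [0, 0, 0.27], "travel": [-0.33, -0.96, 1], "fingers": -1}, {"delta_rot": [0, 0, 0.27], "travel": [-0.33, -0.96, 1], "fingers": -1}]'

```text
clock: 27.62
tcp_pos: [0.5241, -0.0177, 0.1925]
orientation: [-0.0, 0.005, 1.0, -0.0]
wrist_force: [0.4, -0.1, 0.6]
finger_gap: 0.0854
grip_force: 0.0
```

Request:
carry_out --series '[{"delta_rot": [0, 0, 0.27], "travel": [-0.33, -0.96, 1], "fingers": -1}, {"delta_rot": [0, 0, 0.27], "travel": [-0.33, -0.96, 0.6], "fingers": -1}, {"delta_rot": [0, 0, 0.27], "travel": [-0.33, -0.96, 0], "fingers": -1}, {"delta_rot": [0, 0, 0.27], "travel": [-0.33, -0.96, 0], "fingers": -1}, {"delta_rot": [0, 0, 0.27], "travel": [-0.33, -0.96, 0], "fingers": -1}]'

```text
clock: 28.25
tcp_pos: [0.4829, -0.1378, 0.2317]
orientation: [-0.0, -0.063, 0.998, -0.0]
wrist_force: [0.5, -0.3, 0.7]
finger_gap: 0.0855
grip_force: 0.0
```

Request:
carry_out --series '[{"delta_rot": [0, 0, 0.27], "travel": [-0.33, -0.96, 0], "fingers": -1}, {"delta_rot": [0, 0, 0.27], "travel": [-0.33, -0.96, 0], "fingers": -1}, {"delta_rot": [0, 0, 0.27], "travel": [-0.33, -0.96, 0], "fingers": -1}, {"delta_rot": [0, 0, 0.27], "travel": [-0.33, -0.96, 0], "fingers": -1}, {"delta_rot": [0, 0, 0.27], "travel": [-0.33, -0.96, 0], "fingers": -1}]'

```text
clock: 28.88
tcp_pos: [0.4416, -0.2578, 0.2316]
orientation: [-0.0, -0.13, 0.992, -0.0]
wrist_force: [0.9, 0.2, 1.0]
finger_gap: 0.0855
grip_force: 0.0
```

Request:
carry_out --series '[{"delta_rot": [0, 0, 0.27], "travel": [-0.33, -0.96, 0], "fingers": -1}, {"delta_rot": [0, 0, 0], "travel": [0, 0, 0], "fingers": -1}, {"delta_rot": [0, 0, 0], "travel": [0, 0, 0], "fingers": -1}]'

```text
clock: 29.25
tcp_pos: [0.4337, -0.2806, 0.2313]
orientation: [-0.0, -0.142, 0.99, 0.0]
wrist_force: [0.5, -0.2, -0.0]
finger_gap: 0.0853
grip_force: 0.0
```

```bash
python3 - <<'E'
from h import *
for b in look("w6.png")[0]: print(*b)
c=cam("top"); save(c,"t6.png")
for b in blanks(c,(205,205,430,330),z=.048,vmax=70): print("top z48",*b)
E
```

```text
tcp [ 433.7 -280.6  231.3] yaw -163.62 untilt [-0. -0. -0.] j [-0.73  0.2  -0.1   1.27  0.   -1.02] F [ 0.5 -0.2 -0. ] gap 0.0853 t 29.25
[298. 318.] 559.5 -260.2 98 19 16.4
[226. 171.] 431.3 -365.1 98 21 -5.8
top z48 [220. 249.] 549.8 81.6 107 36 -9.2
top z48 [355. 241.] 557.8 -254.9 90 21 17.8
top z48 [397. 227.] 592.6 -362.5 36 20 6.8
```

Request:
carry_out --series '[{"delta_rot": [0, 0, 0], "travel": [0.85, 0.13, -0.5], "fingers": -1}, {"delta_rot": [0, 0, 0], "travel": [0.85, 0.13, -0.5], "fingers": -1}, {"delta_rot": [0, 0, 0], "travel": [0.85, 0.13, -0.5], "fingers": -1}, {"delta_rot": [0, 0, 0], "travel": [0.85, 0.13, -0.5], "fingers": -1}, {"delta_rot": [0, 0, 0], "travel": [0.85, 0.13, -1], "fingers": -1}]'

```text
clock: 29.98
tcp_pos: [0.5426, -0.264, 0.155]
orientation: [0.0, -0.143, 0.99, -0.0]
wrist_force: [-0.7, 0.1, -0.1]
finger_gap: 0.0853
grip_force: 0.0
```

Request:
carry_out --series '[{"delta_rot": [0, 0, 0], "travel": [0.85, 0.13, -1], "fingers": -1}, {"delta_rot": [0, 0, 0], "travel": [0, 0, -1], "fingers": -1}, {"delta_rot": [0, 0, 0], "travel": [0, 0, -1], "fingers": -1}, {"delta_rot": [0, 0, 0], "travel": [0, 0, -1], "fingers": -1}, {"delta_rot": [0, 0, 0], "travel": [0, 0, -1], "fingers": -1}]'

```text
clock: 30.6
tcp_pos: [0.5622, -0.2602, 0.0287]
orientation: [-0.001, -0.143, 0.99, 0.0]
wrist_force: [-0.2, 0.6, -0.1]
finger_gap: 0.0855
grip_force: 0.0
```

Request:
carry_out --series '[{"delta_rot": [0, 0, 0], "travel": [0, 0, -1], "fingers": -1}, {"delta_rot": [0, 0, 0], "travel": [0.05, 0.03, 0], "fingers": -1}]'

```text
clock: 30.85
tcp_pos: [0.5613, -0.2585, 0.0026]
orientation: [-0.002, -0.143, 0.99, 0.002]
wrist_force: [-0.4, -0.4, -0.0]
finger_gap: 0.0858
grip_force: 0.0
```

```bash
python3 -c "from h import *;st()"
```

```text
tcp [ 561.3 -258.5    2.6] yaw -163.53 untilt [-0.03 -0.05 -0.  ] j [-0.56  0.55 -0.17  0.85 -0.   -0.85] F [-0.4 -0.4 -0. ] gap 0.0858 t 30.85
```

Request:
carry_out --series '[{"delta_rot": [0, 0, 0], "travel": [0, 0, 0], "fingers": 1}, {"delta_rot": [0, 0, 0], "travel": [0, 0, 0], "fingers": 1}, {"delta_rot": [0, 0, 0], "travel": [0, 0, 0], "fingers": 1}, {"delta_rot": [0, 0, 0], "travel": [0, 0, 0], "fingers": 1}, {"delta_rot": [0, 0, 0], "travel": [0, 0, 0], "fingers": 1}]' --squeeze 80

```text
clock: 31.48
tcp_pos: [0.5632, -0.2613, 0.0073]
orientation: [0.001, -0.143, 0.99, -0.001]
wrist_force: [-1.3, 0.9, 6.0]
finger_gap: 0.0175
grip_force: 81.8
```

Request:
carry_out --series '[{"delta_rot": [0, 0, 0], "travel": [0, 0, 0.5], "fingers": 1}, {"delta_rot": [0, 0, 0], "travel": [0, 0, 1], "fingers": 1}, {"delta_rot": [0, 0, 0], "travel": [0, 0, 1], "fingers": 1}, {"delta_rot": [0, 0, 0], "travel": [0, 0, 1], "fingers": 1}, {"delta_rot": [0, 0, 0], "travel": [0, 0, 1], "fingers": 1}]'

```text
clock: 32.1
tcp_pos: [0.5623, -0.2608, 0.1199]
orientation: [-0.0, -0.143, 0.99, -0.0]
wrist_force: [0.1, 0.7, 0.3]
finger_gap: 0.0181
grip_force: 81.0
```

Request:
carry_out --series '[{"delta_rot": [0, 0, -0.34], "travel": [-0.036, 0.95, 0], "fingers": 1}, {"delta_rot": [0, 0, -0.34], "travel": [-0.036, 0.95, 0], "fingers": 1}, {"delta_rot": [0, 0, -0.34], "travel": [-0.036, 0.95, 0], "fingers": 1}, {"delta_rot": [0, 0, -0.34], "travel": [-0.036, 0.95, 0], "fingers": 1}, {"delta_rot": [0, 0, -0.34], "travel": [-0.036, 0.95, 0], "fingers": 1}]'

```text
clock: 32.72
tcp_pos: [0.5578, -0.1413, 0.1191]
orientation: [-0.0, -0.057, 0.998, -0.0]
wrist_force: [0.1, 0.7, -0.3]
finger_gap: 0.0179
grip_force: 81.0
```

Request:
carry_out --series '[{"delta_rot": [0, 0, -0.34], "travel": [-0.036, 0.95, 0], "fingers": 1}, {"delta_rot": [0, 0, -0.34], "travel": [-0.036, 0.95, 0], "fingers": 1}, {"delta_rot": [0, 0, -0.34], "travel": [-0.036, 0.95, 0], "fingers": 1}, {"delta_rot": [0, 0, -0.34], "travel": [-0.036, 0.95, 0], "fingers": 1}, {"delta_rot": [0, 0, -0.34], "travel": [-0.036, 0.95, 0], "fingers": 1}]'

```text
clock: 33.35
tcp_pos: [0.5534, -0.0226, 0.1192]
orientation: [-0.0, 0.027, 1.0, -0.0]
wrist_force: [0.5, 0.2, -0.8]
finger_gap: 0.0174
grip_force: 81.0
```

Request:
carry_out --series '[{"delta_rot": [0, 0, -0.34], "travel": [-0.036, 0.95, 0], "fingers": 1}, {"delta_rot": [0, 0, -0.31], "travel": [-0.036, 0.92, 0], "fingers": 1}, {"delta_rot": [0, 0, 0], "travel": [0, 0, 0], "fingers": 1}, {"delta_rot": [0, 0, 0], "travel": [0, 0, 0], "fingers": 1}]'

```text
clock: 33.85
tcp_pos: [0.5518, 0.023, 0.1189]
orientation: [-0.0, 0.059, 0.998, -0.0]
wrist_force: [-0.3, 0.3, -0.2]
finger_gap: 0.0178
grip_force: 81.0
```

```bash
python3 -c "
from h import *;st(); c=cam('wrist'); save(c,'w7.png')"
```

```text
tcp [551.8  23.  118.9] yaw 173.22 untilt [ 0. -0.  0.] j [-0.1   0.33 -0.22  1.03 -0.    0.01] F [-0.3  0.3 -0.2] gap 0.0178 t 33.85
```

View pics/w7.png

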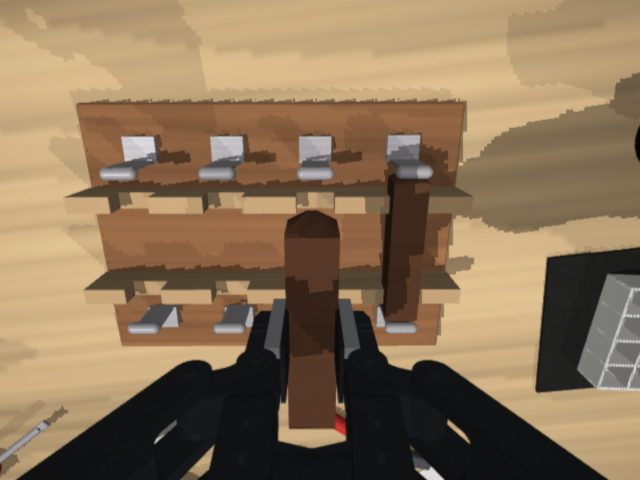

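Blank A sits under both noses in place 4 (noses at (410,172) and (400,327)). Blank C is aligned over place 3. Pressing.

Request:
carry_out --series '[{"delta_rot": [0, 0, 0], "travel": [0, 0.03, -0.8], "fingers": 1}, {"delta_rot": [0, 0, 0], "travel": [0, 0, -1], "fingers": 1}, {"delta_rot": [0, 0, 0], "travel": [0, 0, -0.7], "fingers": 1}, {"delta_rot": [0, 0, 0], "travel": [0, 0, -0.3], "fingers": 1}, {"delta_rot": [0, 0, 0], "travel": [0, 0, -0.1], "fingers": 1}]' --squeeze 110

```text
clock: 34.52
tcp_pos: [0.5515, 0.0236, 0.0464]
orientation: [-0.001, 0.06, 0.998, 0.0]
wrist_force: [-3.6, 0.9, 6.0]
finger_gap: 0.0168
grip_force: 112.9
```

Request:
carry_out --series '[{"delta_rot": [0, 0, 0], "travel": [0, 0, -0.2], "fingers": 1}, {"delta_rot": [0, 0, 0], "travel": [0, 0, -0.1], "fingers": 1}, {"delta_rot": [0, 0, 0], "travel": [0, 0, 0], "fingers": 1}]'

```text
clock: 34.9
tcp_pos: [0.5507, 0.024, 0.0375]
orientation: [-0.001, 0.059, 0.998, -0.0]
wrist_force: [-1.5, -0.7, -5.3]
finger_gap: 0.0167
grip_force: 111.5
```

Request:
carry_out --series '[{"delta_rot": [0, 0, 0], "travel": [0, 0, -0.1], "fingers": 1}, {"delta_rot": [0, 0, 0], "travel": [0, 0, 0], "fingers": 1}]'

```text
clock: 35.15
tcp_pos: [0.5512, 0.0242, 0.0357]
orientation: [-0.001, 0.059, 0.998, -0.0]
wrist_force: [-1.7, -0.2, -3.9]
finger_gap: 0.0167
grip_force: 111.8
```

Request:
carry_out --series '[{"delta_rot": [0, 0, 0], "travel": [0, 0, -0.1], "fingers": 1}, {"delta_rot": [0, 0, 0], "travel": [0, 0, 0], "fingers": 1}]'

```text
clock: 35.4
tcp_pos: [0.5512, 0.0242, 0.0354]
orientation: [-0.0, 0.059, 0.998, -0.0]
wrist_force: [-9.1, 0.5, 13.6]
finger_gap: 0.0168
grip_force: 114.1
```

Request:
carry_out --series '[{"delta_rot": [0, 0, 0], "travel": [0, 0, 0.05], "fingers": 0.15}, {"delta_rot": [0, 0, 0], "travel": [0, 0, 0], "fingers": 0.15}, {"delta_rot": [0, 0, 0], "travel": [0, 0, 0], "fingers": 0.15}, {"delta_rot": [0, 0, 0], "travel": [0, 0, 0.4], "fingers": 0.15}, {"delta_rot": [0, 0, 0], "travel": [0, 0, 1], "fingers": 0.15}]' --squeeze 80

```text
clock: 36.02
tcp_pos: [0.5508, 0.0242, 0.0695]
orientation: [-0.001, 0.059, 0.998, 0.0]
wrist_force: [0.4, 0.8, 0.1]
finger_gap: 0.0362
grip_force: 0.0
```

Request:
carry_out --series '[{"delta_rot": [0, 0, 0], "travel": [0, 0, 1], "fingers": -1}, {"delta_rot": [0, 0, 0.285], "travel": [-0.31, -0.945, 1], "fingers": -1}, {"delta_rot": [0, 0, 0.285], "travel": [-0.31, -0.945, 1], "fingers": -1}, {"delta_rot": [0, 0, 0.285], "travel": [-0.31, -0.945, 1], "fingers": -1}, {"delta_rot": [0, 0, 0.285], "travel": [-0.31, -0.945, 1], "fingers": -1}]'

```text
clock: 36.65
tcp_pos: [0.5206, -0.0711, 0.1964]
orientation: [0.0, 0.002, 1.0, -0.0]
wrist_force: [0.7, -0.0, 0.3]
finger_gap: 0.0853
grip_force: 0.0
```

Request:
carry_out --series '[{"delta_rot": [0, 0, 0.285], "travel": [-0.31, -0.945, 1], "fingers": -1}, {"delta_rot": [0, 0, 0.285], "travel": [-0.31, -0.945, 0.6], "fingers": -1}, {"delta_rot": [0, 0, 0.285], "travel": [-0.31, -0.945, 0], "fingers": -1}, {"delta_rot": [0, 0, 0.285], "travel": [-0.31, -0.945, 0], "fingers": -1}, {"delta_rot": [0, 0, 0.285], "travel": [-0.31, -0.945, 0], "fingers": -1}]'

```text
clock: 37.28
tcp_pos: [0.4818, -0.1893, 0.2357]
orientation: [0.0, -0.069, 0.998, -0.0]
wrist_force: [0.5, -0.2, 0.6]
finger_gap: 0.0853
grip_force: 0.0
```

Request:
carry_out --series '[{"delta_rot": [0, 0, 0.285], "travel": [-0.31, -0.945, 0], "fingers": -1}, {"delta_rot": [0, 0, 0.285], "travel": [-0.31, -0.945, 0], "fingers": -1}, {"delta_rot": [0, 0, 0.285], "travel": [-0.31, -0.945, 0], "fingers": -1}, {"delta_rot": [0, 0, 0.285], "travel": [-0.31, -0.945, 0], "fingers": -1}, {"delta_rot": [0, 0, 0.285], "travel": [-0.31, -0.945, 0], "fingers": -1}]'

```text
clock: 37.9
tcp_pos: [0.443, -0.3074, 0.2356]
orientation: [0.0, -0.14, 0.99, -0.0]
wrist_force: [0.0, -0.3, -0.5]
finger_gap: 0.0852
grip_force: 0.0
```

Request:
carry_out --series '[{"delta_rot": [0, 0, 0.285], "travel": [-0.31, -0.945, 0], "fingers": -1}, {"delta_rot": [0, 0, 0], "travel": [0, 0, 0], "fingers": -1}, {"delta_rot": [0, 0, 0], "travel": [0, 0, 0], "fingers": -1}]'

```text
clock: 38.28
tcp_pos: [0.4355, -0.3298, 0.2351]
orientation: [-0.0, -0.154, 0.988, 0.0]
wrist_force: [-0.1, -0.5, 0.5]
finger_gap: 0.0851
grip_force: 0.0
```

```bash
python3 - <<'E'
from h import *
for b in look("w8.png")[0]: print(*b)
c=cam("top"); save(c,"t8.png")
for b in blanks(c,(205,205,430,330),z=.02,vmax=70): print("top z20",*b)
E
```

```text
tcp [ 435.5 -329.8  235.1] yaw -162.33 untilt [-0. -0. -0.] j [-0.8   0.26 -0.02  1.29 -0.   -1.1 ] F [-0.1 -0.5  0.5] gap 0.0851 t 38.275
[231. 302.] 566.4 -377.4 97 23 17.7
[278. 182.] 431.2 -366.5 98 19 -5.8
top z20 [292. 319.] 371.5 -92.1 51 24 -68.0
top z20 [240. 251.] 546.3 34.3 107 46 -3.7
top z20 [220. 248.] 552.4 89.0 107 39 -5.5
top z20 [401. 238.] 567.8 -374.8 94 23 17.2
```

Request:
carry_out --series '[{"delta_rot": [0, 0, 0], "travel": [0.89, -0.316, -0.5], "fingers": -1}, {"delta_rot": [0, 0, 0], "travel": [0.89, -0.316, -0.5], "fingers": -1}, {"delta_rot": [0, 0, 0], "travel": [0.89, -0.316, -0.5], "fingers": -1}, {"delta_rot": [0, 0, 0], "travel": [0.89, -0.316, -0.5], "fingers": -1}, {"delta_rot": [0, 0, 0], "travel": [0.89, -0.316, -1], "fingers": -1}]'

```text
clock: 39.0
tcp_pos: [0.5485, -0.3695, 0.1606]
orientation: [0.001, -0.154, 0.988, -0.001]
wrist_force: [0.3, -0.5, 0.9]
finger_gap: 0.0853
grip_force: 0.0
```

Request:
carry_out --series '[{"delta_rot": [0, 0, 0], "travel": [0.89, -0.316, -1], "fingers": -1}, {"delta_rot": [0, 0, 0], "travel": [0, 0, -1], "fingers": -1}, {"delta_rot": [0, 0, 0], "travel": [0, 0, -1], "fingers": -1}, {"delta_rot": [0, 0, 0], "travel": [0, 0, -1], "fingers": -1}, {"delta_rot": [0, 0, 0], "travel": [0, 0, -1], "fingers": -1}]'

```text
clock: 39.62
tcp_pos: [0.5695, -0.3765, 0.0342]
orientation: [-0.0, -0.154, 0.988, 0.0]
wrist_force: [0.5, -0.1, 0.2]
finger_gap: 0.0855
grip_force: 0.0
```

Request:
carry_out --series '[{"delta_rot": [0, 0, 0], "travel": [0, 0, -1], "fingers": -1}, {"delta_rot": [0, 0, 0], "travel": [0, 0, -0.2], "fingers": -1}, {"delta_rot": [0, 0, 0], "travel": [0, 0, 0], "fingers": -1}]'

```text
clock: 40.0
tcp_pos: [0.5693, -0.3771, 0.0051]
orientation: [-0.0, -0.154, 0.988, 0.0]
wrist_force: [-0.2, 0.5, 1.1]
finger_gap: 0.0851
grip_force: 0.0
```

Request:
carry_out --series '[{"delta_rot": [0, 0, 0], "travel": [0, 0, 0], "fingers": 1}, {"delta_rot": [0, 0, 0], "travel": [0, 0, 0], "fingers": 1}, {"delta_rot": [0, 0, 0], "travel": [0, 0, 0], "fingers": 1}, {"delta_rot": [0, 0, 0], "travel": [0, 0, 0], "fingers": 1}, {"delta_rot": [0, 0, 0], "travel": [0, 0, 0], "fingers": 1}]' --squeeze 80

```text
clock: 40.62
tcp_pos: [0.5694, -0.378, 0.0056]
orientation: [0.0, -0.154, 0.988, -0.001]
wrist_force: [-0.1, -0.5, 4.5]
finger_gap: 0.0179
grip_force: 81.4
```

Request:
carry_out --series '[{"delta_rot": [0, 0, 0], "travel": [0, 0, 0.5], "fingers": 1}, {"delta_rot": [0, 0, 0], "travel": [0, 0, 1], "fingers": 1}, {"delta_rot": [0, 0, 0], "travel": [0, 0, 1], "fingers": 1}, {"delta_rot": [0, 0, 0], "travel": [0, 0, 1], "fingers": 1}, {"delta_rot": [0, 0, 0], "travel": [0, 0, 1], "fingers": 1}]'

```text
clock: 41.25
tcp_pos: [0.5688, -0.3775, 0.1186]
orientation: [-0.0, -0.154, 0.988, 0.0]
wrist_force: [-0.4, -0.8, 0.2]
finger_gap: 0.0178
grip_force: 80.8
```

```bash
python3 -c "from h import *;st()"
```

```text
tcp [ 568.8 -377.5  118.6] yaw -162.31 untilt [ 0.   -0.01  0.  ] j [-0.7   0.57  0.16  1.17 -0.   -1.01] F [-0.4 -0.8  0.2] gap 0.0178 t 41.25
```

Request:
carry_out --series '[{"delta_rot": [0, 0, -0.304], "travel": [-0.069, 0.992, 0], "fingers": 1}, {"delta_rot": [0, 0, -0.304], "travel": [-0.069, 0.992, 0], "fingers": 1}, {"delta_rot": [0, 0, -0.304], "travel": [-0.069, 0.992, 0], "fingers": 1}, {"delta_rot": [0, 0, -0.304], "travel": [-0.069, 0.992, 0], "fingers": 1}, {"delta_rot": [0, 0, -0.304], "travel": [-0.069, 0.992, 0], "fingers": 1}]'

```text
clock: 41.88
tcp_pos: [0.5602, -0.2527, 0.1179]
orientation: [-0.0, -0.078, 0.997, -0.0]
wrist_force: [0.4, 0.1, -0.3]
finger_gap: 0.0177
grip_force: 80.7
```

Request:
carry_out --series '[{"delta_rot": [0, 0, -0.304], "travel": [-0.069, 0.992, 0], "fingers": 1}, {"delta_rot": [0, 0, -0.304], "travel": [-0.069, 0.992, 0], "fingers": 1}, {"delta_rot": [0, 0, -0.304], "travel": [-0.069, 0.992, 0], "fingers": 1}, {"delta_rot": [0, 0, -0.304], "travel": [-0.069, 0.992, 0], "fingers": 1}, {"delta_rot": [0, 0, -0.304], "travel": [-0.069, 0.992, 0], "fingers": 1}]'

```text
clock: 42.5
tcp_pos: [0.5516, -0.1288, 0.1179]
orientation: [-0.0, -0.002, 1.0, -0.0]
wrist_force: [-0.3, 0.6, -0.1]
finger_gap: 0.0176
grip_force: 80.7
```

Request:
carry_out --series '[{"delta_rot": [0, 0, -0.304], "travel": [-0.069, 0.992, 0], "fingers": 1}, {"delta_rot": [0, 0, -0.304], "travel": [-0.069, 0.992, 0], "fingers": 1}, {"delta_rot": [0, 0, -0.304], "travel": [-0.069, 0.992, 0], "fingers": 1}, {"delta_rot": [0, 0, -0.304], "travel": [-0.069, 0.992, 0], "fingers": 1}, {"delta_rot": [0, 0, 0], "travel": [0, 0, 0], "fingers": 1}]'

```text
clock: 43.12
tcp_pos: [0.5445, -0.029, 0.1179]
orientation: [-0.0, 0.057, 0.998, 0.0]
wrist_force: [-0.5, -0.3, -1.4]
finger_gap: 0.0178
grip_force: 80.7
```

Request:
carry_out --series '[{"delta_rot": [0, 0, 0], "travel": [0, 0, 0], "fingers": 1}, {"delta_rot": [0, 0, 0], "travel": [0, 0, 0], "fingers": 1}]'

```text
clock: 43.38
tcp_pos: [0.545, -0.0312, 0.1175]
orientation: [-0.0, 0.059, 0.998, -0.0]
wrist_force: [-0.2, -0.2, 0.1]
finger_gap: 0.0179
grip_force: 80.7
```

```bash
python3 -c "
from h import *;st()
c=cam('wrist')
for v in (205,228,427): print(v, c['color'][v,305:320].mean(0))
col=c['color'][180:440,312].astype(int).sum(1); g=np.abs(np.diff(col)); print([(i+180,g[i]) for i in np.argsort(-g)[:8]])
c7=cv2.imread('pics/w7.png')[:,:,::-1]; col=c7[180:440,312].astype(int).sum(1); g=np.abs(np.diff(col)); print([(i+180,g[i]) for i in np.argsort(-g)[:8]])
"
```

```text
tcp [545.  -31.2 117.5] yaw 173.26 untilt [ 0. -0.  0.] j [-0.2   0.32 -0.23  1.02 -0.   -0.09] F [-0.2 -0.2  0.1] gap 0.0179 t 43.375
205 [186.66666667 154.8        114.        ]
228 [54.33333333 35.4        24.4       ]
427 [89.06666667 59.         40.66666667]
[(np.int64(210), np.int64(158)), (np.int64(192), np.int64(143)), (np.int64(209), np.int64(138)), (np.int64(193), np.int64(114)), (np.int64(180), np.int64(100)), (np.int64(181), np.int64(83)), (np.int64(431), np.int64(70)), (np.int64(208), np.int64(69))]
[(np.int64(428), np.int64(153)), (np.int64(191), np.int64(134)), (np.int64(427), np.int64(108)), (np.int64(210), np.int64(108)), (np.int64(209), np.int64(92)), (np.int64(192), np.int64(91)), (np.int64(429), np.int64(81)), (np.int64(208), np.int64(78))]
```

Held blank sits as the previous one did. Pressing into place 2.

Request:
carry_out --series '[{"delta_rot": [0, 0, 0], "travel": [0, 0.03, -0.8], "fingers": 1}, {"delta_rot": [0, 0, 0], "travel": [0, 0, -1], "fingers": 1}, {"delta_rot": [0, 0, 0], "travel": [0, 0, -0.7], "fingers": 1}, {"delta_rot": [0, 0, 0], "travel": [0, 0, -0.3], "fingers": 1}, {"delta_rot": [0, 0, 0], "travel": [0, 0, -0.1], "fingers": 1}]' --squeeze 110

```text
clock: 44.05
tcp_pos: [0.5448, -0.0302, 0.0451]
orientation: [-0.0, 0.059, 0.998, -0.0]
wrist_force: [-1.8, 0.5, 5.8]
finger_gap: 0.0171
grip_force: 113.0
```

Request:
carry_out --series '[{"delta_rot": [0, 0, 0], "travel": [0, 0, -0.2], "fingers": 1}, {"delta_rot": [0, 0, 0], "travel": [0, 0, -0.1], "fingers": 1}, {"delta_rot": [0, 0, 0], "travel": [0, 0, 0], "fingers": 1}]'

```text
clock: 44.42
tcp_pos: [0.544, -0.0297, 0.0365]
orientation: [-0.001, 0.058, 0.998, 0.0]
wrist_force: [-0.4, -0.0, -5.4]
finger_gap: 0.0166
grip_force: 111.7
```

Request:
carry_out --series '[{"delta_rot": [0, 0, 0], "travel": [0, 0, -0.1], "fingers": 1}, {"delta_rot": [0, 0, 0], "travel": [0, 0, 0], "fingers": 1}]'

```text
clock: 44.68
tcp_pos: [0.5442, -0.0295, 0.0341]
orientation: [-0.001, 0.058, 0.998, 0.0]
wrist_force: [0.6, 0.4, -6.1]
finger_gap: 0.017
grip_force: 111.5
```

Request:
carry_out --series '[{"delta_rot": [0, 0, 0], "travel": [0, 0, -0.1], "fingers": 1}, {"delta_rot": [0, 0, 0], "travel": [0, 0, 0], "fingers": 1}]'

```text
clock: 44.92
tcp_pos: [0.5444, -0.0295, 0.0337]
orientation: [-0.0, 0.058, 0.998, -0.0]
wrist_force: [-6.8, 1.0, 9.6]
finger_gap: 0.017
grip_force: 113.5
```

Request:
carry_out --series '[{"delta_rot": [0, 0, 0], "travel": [0, 0, 0.05], "fingers": 0.15}, {"delta_rot": [0, 0, 0], "travel": [0, 0, 0], "fingers": 0.15}, {"delta_rot": [0, 0, 0], "travel": [0, 0, 0], "fingers": 0.15}, {"delta_rot": [0, 0, 0], "travel": [0, 0, 0.4], "fingers": 0.15}, {"delta_rot": [0, 0, 0], "travel": [0, 0, 1], "fingers": 0.15}]' --squeeze 80

```text
clock: 45.55
tcp_pos: [0.5439, -0.0295, 0.0683]
orientation: [-0.001, 0.058, 0.998, 0.0]
wrist_force: [0.9, -0.1, -0.3]
finger_gap: 0.0361
grip_force: 0.0
```

Request:
carry_out --series '[{"delta_rot": [0, 0, 0], "travel": [0, 0, 1], "fingers": -1}, {"delta_rot": [0, 0, 0], "travel": [-0.367, -1, 1], "fingers": -1}, {"delta_rot": [0, 0, 0], "travel": [-0.367, -1, 1], "fingers": -1}, {"delta_rot": [0, 0, 0], "travel": [-0.367, -1, 1], "fingers": -1}, {"delta_rot": [0, 0, 0], "travel": [-0.367, -1, 1], "fingers": -1}]'

```text
clock: 46.18
tcp_pos: [0.5079, -0.1304, 0.1952]
orientation: [0.0, 0.058, 0.998, -0.0]
wrist_force: [1.2, -0.1, -0.8]
finger_gap: 0.0851
grip_force: 0.0
```

Request:
carry_out --series '[{"delta_rot": [0, 0, 0], "travel": [-0.367, -1, 1], "fingers": -1}, {"delta_rot": [0, 0, 0], "travel": [-0.367, -1, 0.6], "fingers": -1}, {"delta_rot": [0, 0, 0], "travel": [-0.367, -1, 0], "fingers": -1}, {"delta_rot": [0, 0, 0], "travel": [-0.367, -1, 0], "fingers": -1}, {"delta_rot": [0, 0, 0], "travel": [-0.367, -1, 0], "fingers": -1}]'

```text
clock: 46.8
tcp_pos: [0.462, -0.2555, 0.2344]
orientation: [0.0, 0.058, 0.998, -0.0]
wrist_force: [0.4, -0.2, -0.2]
finger_gap: 0.0855
grip_force: 0.0
```

Request:
carry_out --series '[{"delta_rot": [0, 0, 0], "travel": [-0.367, -1, 0], "fingers": -1}, {"delta_rot": [0, 0, 0], "travel": [-0.367, -1, 0], "fingers": -1}, {"delta_rot": [0, 0, 0], "travel": [-0.367, -1, 0], "fingers": -1}, {"delta_rot": [0, 0, 0], "travel": [0, 0, 0], "fingers": -1}, {"delta_rot": [0, 0, 0], "travel": [0, 0, 0], "fingers": -1}]'

```text
clock: 47.42
tcp_pos: [0.4348, -0.3292, 0.2339]
orientation: [-0.0, 0.058, 0.998, 0.0]
wrist_force: [0.5, 0.3, -0.6]
finger_gap: 0.0853
grip_force: 0.0
```

```bash
python3 - <<'E'
from h import *
for b in look("w9.png")[0]: print(*b)
E
```

```text
tcp [ 434.8 -329.2  233.9] yaw 173.3 untilt [-0. -0. -0.] j [-0.8   0.25 -0.03  1.29  0.   -0.68] F [ 0.5  0.3 -0.6] gap 0.0853 t 47.425
[274. 199.] 431.0 -365.5 97 21 -5.9
```

Request:
carry_out --series '[{"delta_rot": [0, 0, 0.14], "travel": [-0.04, -0.3, -0.5], "fingers": -1}, {"delta_rot": [0, 0, 0], "travel": [0, -0.3, -1], "fingers": -1}, {"delta_rot": [0, 0, 0], "travel": [0, -0.3, -1], "fingers": -1}, {"delta_rot": [0, 0, 0], "travel": [0, -0.3, -1], "fingers": -1}, {"delta_rot": [0, 0, 0], "travel": [0, -0.26, -1], "fingers": -1}]'

```text
clock: 48.1
tcp_pos: [0.4337, -0.3659, 0.1194]
orientation: [-0.0, 0.051, 0.999, 0.0]
wrist_force: [0.7, -0.0, -0.4]
finger_gap: 0.0853
grip_force: 0.0
```

Request:
carry_out --series '[{"delta_rot": [0, 0, 0], "travel": [0, 0, -1], "fingers": -1}, {"delta_rot": [0, 0, 0], "travel": [0, 0, -1], "fingers": -1}, {"delta_rot": [0, 0, 0], "travel": [0, 0, -1], "fingers": -1}, {"delta_rot": [0, 0, 0], "travel": [0, 0, -1], "fingers": -1}, {"delta_rot": [0, 0, 0], "travel": [0, 0, -0.66], "fingers": -1}]'

```text
clock: 48.72
tcp_pos: [0.4331, -0.3651, 0.0027]
orientation: [-0.001, 0.051, 0.999, 0.001]
wrist_force: [-0.4, -0.0, 0.8]
finger_gap: 0.0851
grip_force: 0.0
```

Request:
carry_out --series '[{"delta_rot": [0, 0, 0], "travel": [0, 0, 0], "fingers": -1}, {"delta_rot": [0, 0, 0], "travel": [0, 0, 0], "fingers": 1}, {"delta_rot": [0, 0, 0], "travel": [0, 0, 0], "fingers": 1}, {"delta_rot": [0, 0, 0], "travel": [0, 0, 0], "fingers": 1}, {"delta_rot": [0, 0, 0], "travel": [0, 0, 0], "fingers": 1}]' --squeeze 80

```text
clock: 49.35
tcp_pos: [0.4342, -0.3667, 0.0057]
orientation: [0.0, 0.051, 0.999, -0.001]
wrist_force: [-0.3, -0.1, 0.2]
finger_gap: 0.0176
grip_force: 79.8
```

Request:
carry_out --series '[{"delta_rot": [0, 0, 0], "travel": [0, 0, 0.5], "fingers": 1}, {"delta_rot": [0, 0, 0], "travel": [0, 0, 1], "fingers": 1}, {"delta_rot": [0, 0, 0], "travel": [0, 0, 1], "fingers": 1}, {"delta_rot": [0, 0, 0], "travel": [0, 0, 1], "fingers": 1}, {"delta_rot": [0, 0, 0], "travel": [0, 0, 1], "fingers": 1}]'

```text
clock: 49.98
tcp_pos: [0.4337, -0.3661, 0.1188]
orientation: [-0.0, 0.051, 0.999, -0.0]
wrist_force: [0.3, -0.5, -0.4]
finger_gap: 0.0179
grip_force: 79.8
```

```bash
python3 -c "from h import *;st()"
```

```text
tcp [ 433.7 -366.1  118.8] yaw 174.11 untilt [ 0. -0.  0.] j [-0.84  0.36 -0.18  1.04 -0.   -0.74] F [ 0.3 -0.5 -0.4] gap 0.0179 t 49.975
```

Request:
carry_out --series '[{"delta_rot": [0, 0, -0.14], "travel": [0.348, 0.939, 0], "fingers": 1}, {"delta_rot": [0, 0, 0], "travel": [0.348, 0.939, 0], "fingers": 1}, {"delta_rot": [0, 0, 0], "travel": [0.348, 0.939, 0], "fingers": 1}, {"delta_rot": [0, 0, 0], "travel": [0.348, 0.939, 0], "fingers": 1}, {"delta_rot": [0, 0, 0], "travel": [0.348, 0.939, 0], "fingers": 1}]'

```text
clock: 50.6
tcp_pos: [0.4775, -0.248, 0.118]
orientation: [0.0, 0.058, 0.998, -0.0]
wrist_force: [0.6, -1.0, -0.3]
finger_gap: 0.0179
grip_force: 79.8
```

Request:
carry_out --series '[{"delta_rot": [0, 0, 0], "travel": [0.348, 0.939, 0], "fingers": 1}, {"delta_rot": [0, 0, 0], "travel": [0.348, 0.939, 0], "fingers": 1}, {"delta_rot": [0, 0, 0], "travel": [0.348, 0.939, 0], "fingers": 1}, {"delta_rot": [0, 0, 0], "travel": [0.348, 0.939, 0], "fingers": 1}, {"delta_rot": [0, 0, 0], "travel": [0.348, 0.939, 0], "fingers": 1}]'

```text
clock: 51.22
tcp_pos: [0.521, -0.1306, 0.118]
orientation: [0.0, 0.058, 0.998, -0.0]
wrist_force: [-0.3, 0.2, -0.1]
finger_gap: 0.0178
grip_force: 79.8
```

Request:
carry_out --series '[{"delta_rot": [0, 0, 0], "travel": [0.348, 0.939, 0], "fingers": 1}, {"delta_rot": [0, 0, 0], "travel": [0.348, 0.939, 0], "fingers": 1}, {"delta_rot": [0, 0, 0], "travel": [0, 0, 0], "fingers": 1}, {"delta_rot": [0, 0, 0], "travel": [0, 0, 0], "fingers": 1}, {"delta_rot": [0, 0, 0], "travel": [0, 0, 0], "fingers": 1}]'

```text
clock: 51.85
tcp_pos: [0.538, -0.0852, 0.1173]
orientation: [-0.0, 0.059, 0.998, -0.0]
wrist_force: [-1.2, -0.2, -0.1]
finger_gap: 0.0178
grip_force: 79.8
```

```bash
python3 -c "
from h import *;st(); c=cam('wrist'); save(c,'w10.png')"
```

```text
tcp [538.  -85.2 117.3] yaw 173.25 untilt [ 0. -0.  0.] j [-0.3   0.32 -0.24  1.02 -0.   -0.19] F [-1.2 -0.2 -0.1] gap 0.0178 t 51.85
```

View pics/w10.png

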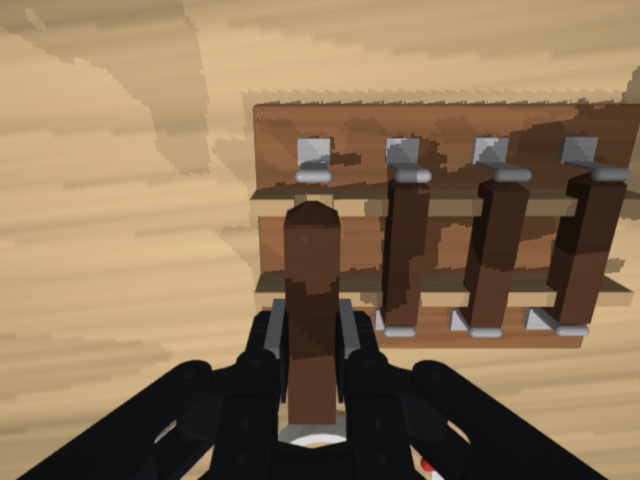

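Three blanks are snapped in under their noses (x ≈ 408, 497 and 590). The fourth is aligned over place 1 (nose at (313,176)). Pressing.

Request:
carry_out --series '[{"delta_rot": [0, 0, 0], "travel": [0, 0.03, -0.8], "fingers": 1}, {"delta_rot": [0, 0, 0], "travel": [0, 0, -1], "fingers": 1}, {"delta_rot": [0, 0, 0], "travel": [0, 0, -0.7], "fingers": 1}, {"delta_rot": [0, 0, 0], "travel": [0, 0, -0.3], "fingers": 1}, {"delta_rot": [0, 0, 0], "travel": [0, 0, -0.1], "fingers": 1}]' --squeeze 110

```text
clock: 52.52
tcp_pos: [0.5397, -0.0847, 0.0455]
orientation: [0.001, 0.059, 0.998, -0.0]
wrist_force: [1.3, 0.7, 7.1]
finger_gap: 0.0171
grip_force: 112.9
```

Request:
carry_out --series '[{"delta_rot": [0, 0, 0], "travel": [0, 0, -0.2], "fingers": 1}, {"delta_rot": [0, 0, 0], "travel": [0, 0, -0.1], "fingers": 1}, {"delta_rot": [0, 0, 0], "travel": [0, 0, 0], "fingers": 1}]'

```text
clock: 52.9
tcp_pos: [0.5384, -0.084, 0.0368]
orientation: [0.0, 0.058, 0.998, -0.0]
wrist_force: [4.5, -2.0, -4.6]
finger_gap: 0.017
grip_force: 111.7
```

Request:
carry_out --series '[{"delta_rot": [0, 0, 0], "travel": [0, 0, -0.1], "fingers": 1}, {"delta_rot": [0, 0, 0], "travel": [0, 0, 0], "fingers": 1}]'

```text
clock: 53.15
tcp_pos: [0.538, -0.0836, 0.0342]
orientation: [-0.0, 0.058, 0.998, 0.0]
wrist_force: [3.0, -0.1, -4.6]
finger_gap: 0.0172
grip_force: 111.6
```

Request:
carry_out --series '[{"delta_rot": [0, 0, 0], "travel": [0, 0, -0.1], "fingers": 1}, {"delta_rot": [0, 0, 0], "travel": [0, 0, 0], "fingers": 1}]'

```text
clock: 53.4
tcp_pos: [0.5381, -0.0837, 0.0336]
orientation: [0.0, 0.058, 0.998, -0.0]
wrist_force: [-0.5, 0.4, 9.8]
finger_gap: 0.0171
grip_force: 113.7
```

Request:
carry_out --series '[{"delta_rot": [0, 0, 0], "travel": [0, 0, 0.05], "fingers": 0.15}, {"delta_rot": [0, 0, 0], "travel": [0, 0, 0], "fingers": 0.15}, {"delta_rot": [0, 0, 0], "travel": [0, 0, 0], "fingers": 0.15}, {"delta_rot": [0, 0, 0], "travel": [0, 0, 0.4], "fingers": 0.15}, {"delta_rot": [0, 0, 0], "travel": [0, 0, 1], "fingers": 0.15}]' --squeeze 60

```text
clock: 54.02
tcp_pos: [0.5369, -0.0834, 0.0679]
orientation: [-0.002, 0.058, 0.998, 0.0]
wrist_force: [-0.0, -0.2, -0.6]
finger_gap: 0.0361
grip_force: 0.0
```

Request:
carry_out --series '[{"delta_rot": [0, 0, 0], "travel": [0, 0, 1], "fingers": 1}, {"delta_rot": [0, 0, 0], "travel": [0, 0, 1], "fingers": 1}, {"delta_rot": [0, 0, 0], "travel": [0, 0, 1], "fingers": 1}, {"delta_rot": [0, 0, 0], "travel": [-0.26, 0.8, 1], "fingers": 1}, {"delta_rot": [0, 0, 0], "travel": [-0.26, 1, 1], "fingers": 1}]'

```text
clock: 54.65
tcp_pos: [0.5249, -0.0386, 0.1947]
orientation: [-0.0, 0.059, 0.998, -0.0]
wrist_force: [0.2, 0.2, -0.0]
finger_gap: -0.0001
grip_force: 0.0
```

Request:
carry_out --series '[{"delta_rot": [0, 0, 0], "travel": [-0.26, 1, 1], "fingers": 1}, {"delta_rot": [0, 0, 0], "travel": [-0.26, 1, 1], "fingers": 1}, {"delta_rot": [0, 0, 0], "travel": [-0.26, 1, 1], "fingers": 1}, {"delta_rot": [0, 0, 0], "travel": [-0.26, 1, 1], "fingers": 1}, {"delta_rot": [0, 0, 0], "travel": [-0.26, 1, 0], "fingers": 1}]'

```text
clock: 55.28
tcp_pos: [0.4932, 0.0871, 0.2963]
orientation: [0.002, 0.058, 0.998, 0.0]
wrist_force: [0.2, -0.0, 0.1]
finger_gap: 0.0001
grip_force: 0.0
```

Request:
carry_out --series '[{"delta_rot": [0, 0, 0], "travel": [-0.26, 1, 0], "fingers": 1}, {"delta_rot": [0, 0, 0], "travel": [-0.26, 1, 0], "fingers": 1}, {"delta_rot": [0, 0, 0], "travel": [-0.26, 1, 0], "fingers": 1}, {"delta_rot": [0, 0, 0], "travel": [-0.26, 1, 0], "fingers": 1}, {"delta_rot": [0, 0, 0], "travel": [-0.26, 1, 0], "fingers": 1}]'

```text
clock: 55.9
tcp_pos: [0.4596, 0.212, 0.294]
orientation: [-0.0, 0.058, 0.998, 0.0]
wrist_force: [0.6, 0.5, 0.2]
finger_gap: -0.0
grip_force: 0.0
```

Request:
carry_out --series '[{"delta_rot": [0, 0, 0], "travel": [-0.26, 1, 0], "fingers": 1}, {"delta_rot": [0, 0, 0], "travel": [-0.26, 1, 0], "fingers": 1}, {"delta_rot": [0, 0, 0], "travel": [0, 0, 0], "fingers": 1}, {"delta_rot": [0, 0, 0], "travel": [0, 0, 0], "fingers": 1}]'

```text
clock: 56.4
tcp_pos: [0.4471, 0.261, 0.2936]
orientation: [-0.0, 0.058, 0.998, -0.0]
wrist_force: [-0.2, -0.5, 0.1]
finger_gap: 0.0001
grip_force: 0.0
```

```bash
python3 -c "
from h import *;st(); c=cam('wrist'); save(c,'w11.png'); np.save('w11.npy',c,allow_pickle=True)
c=cam('top'); save(c,'t11.png'); np.save('t11.npy',c,allow_pickle=True)"
```

```text
tcp [447.1 261.  293.6] yaw 173.32 untilt [ 0. -0.  0.] j [ 0.37  0.19  0.04  1.42 -0.    0.49] F [-0.2 -0.5  0.1] gap 0.0001 t 56.4
```

View pics/w11.png

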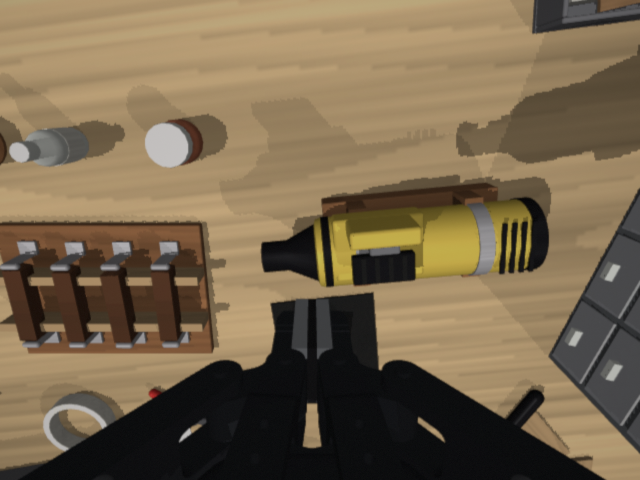

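All four blanks are in. The trigger pad is at (384,267) and the button at (384,251), on the world -x side. Measuring the trigger in the wrist and top views.

```bash
python3 - <<'E'
from h import *
for f,box,z in(("w11.npy",(340,235,425,295),.122),("t11.npy",(100,255,130,280),.122)):
    c=np.load(f,allow_pickle=True).item()
    hsv=cv2.cvtColor(c["color"],cv2.COLOR_RGB2HSV); v=hsv[:,:,2]
    for name,m in(("pad",(v<60)),("button",(hsv[:,:,1]<60)&(v>60))):
        k=np.zeros_like(v); k[box[1]:box[3],box[0]:box[2]]=1; mm=(m&(k>0)).astype(np.uint8)
        if f[0]=="w": mm=cv2.morphologyEx(mm,cv2.MORPH_OPEN,np.ones((3,3)))
        for q in cv2.findContours(mm,cv2.RETR_EXTERNAL,cv2.CHAIN_APPROX_NONE)[0]:
            if cv2.contourArea(q)<25: continue
            w=np.array([onz(c,*p,z)[:2] for p in q[:,0]],np.float32)*1000; r=cv2.minAreaRect(w)
            print(f,name,q[:,0].min(0),q[:,0].max(0),np.round(r[0],1),np.round(r[1],1),round(r[2],1),"mean",np.round(w.mean(0),1))
# barrel yaw from yellow in wrist
c=np.load("w11.npy",allow_pickle=True).item(); hsv=cv2.cvtColor(c["color"],cv2.COLOR_RGB2HSV)
m=((hsv[:,:,0]>20)&(hsv[:,:,0]<35)&(hsv[:,:,1]>170)).astype(np.uint8); q=max(cv2.findContours(m,cv2.RETR_EXTERNAL,cv2.CHAIN_APPROX_NONE)[0],key=cv2.contourArea)
w=np.array([onz(c,*p,.09)[:2] for p in q[:,0]],np.float32)*1000; print("barrel",np.round(cv2.minAreaRect(w)[0],1),cv2.minAreaRect(w)[1:],q[:,0].min(0),q[:,0].max(0))
E
```

```text
w11.npy pad [352 250] [414 284] [505.2 317. ] [54.8 29.6] 89.0 mean [505.6 317.1]
w11.npy button [356 247] [399 255] [490.2 312.9] [37.6  6.5] 88.7 mean [489.7 313.5]
t11.npy pad [101 261] [125 276] [499.8 316.2] [56.8 35.1] 88.6 mean [501.7 315.2]
barrel [471.3 314.9] ((46.70396423339844, 17.457427978515625), 88.55852508544922) [348 211] [398 231]
```

Request:
carry_out --series '[{"delta_rot": [0, 0, 0.5], "travel": [0.8, 0.73, 0], "fingers": 1}, {"delta_rot": [0, 0, 0.5], "travel": [0.8, 0.73, -0.5], "fingers": 1}, {"delta_rot": [0, 0, 0], "travel": [0.8, 0.74, -1], "fingers": 1}, {"delta_rot": [0, 0, 0], "travel": [0, 0, -1], "fingers": 1}, {"delta_rot": [0, 0, 0], "travel": [0, 0, -1], "fingers": 1}]'

```text
clock: 57.12
tcp_pos: [0.5077, 0.3156, 0.2048]
orientation: [-0.0, 0.009, 1.0, -0.0]
wrist_force: [-0.3, -0.5, -0.7]
finger_gap: -0.0001
grip_force: 0.0
```

Request:
carry_out --series '[{"delta_rot": [0, 0, 0], "travel": [0, 0, -1], "fingers": 1}, {"delta_rot": [0, 0, 0], "travel": [0, 0, -1], "fingers": 1}, {"delta_rot": [0, 0, 0], "travel": [0, 0, -0.7], "fingers": 1}, {"delta_rot": [0, 0, 0], "travel": [0, 0, 0], "fingers": 1}, {"delta_rot": [0, 0, 0], "travel": [0, 0, 0], "fingers": 1}]'

```text
clock: 57.75
tcp_pos: [0.5078, 0.316, 0.1392]
orientation: [0.0, 0.009, 1.0, 0.0]
wrist_force: [-0.9, 0.3, 0.6]
finger_gap: 0.0001
grip_force: 0.0
```

```bash
python3 -c "
from h import *;st(); c=cam('wrist'); save(c,'w12.png')"
```

```text
tcp [507.8 316.  139.2] yaw 178.99 untilt [-0.  0.  0.] j [ 0.42  0.4  -0.06  1.11  0.    0.44] F [-0.9  0.3  0.6] gap 0.0001 t 57.75
```

View pics/w12.png

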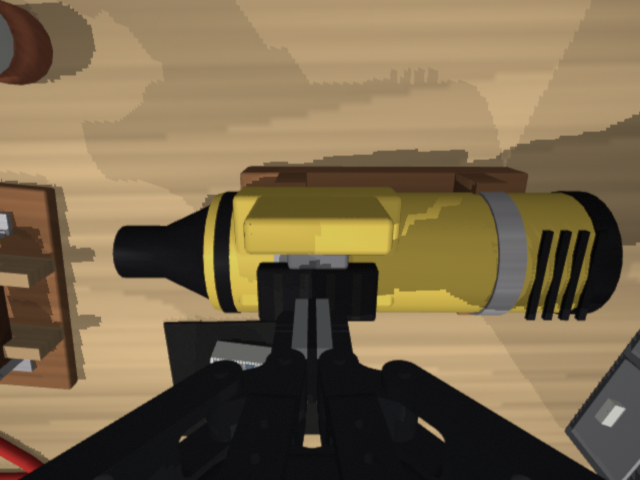

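Fingers are over the pad, with the button at (318,260) just ahead of them. Pressing down.

Request:
carry_out --series '[{"delta_rot": [0, 0, 0], "travel": [0, 0, -0.4], "fingers": 1}, {"delta_rot": [0, 0, 0], "travel": [0, 0, -0.3], "fingers": 1}, {"delta_rot": [0, 0, 0], "travel": [0, 0, 0], "fingers": 1}]'

```text
clock: 58.18
tcp_pos: [0.5073, 0.3163, 0.1206]
orientation: [-0.0, 0.008, 1.0, -0.0]
wrist_force: [0.1, -0.2, 3.3]
finger_gap: -0.0
grip_force: 1.6
```

Request:
carry_out --series '[{"delta_rot": [0, 0, 0], "travel": [0, 0, -0.3], "fingers": 1}, {"delta_rot": [0, 0, 0], "travel": [0, 0, -0.15], "fingers": 1}, {"delta_rot": [0, 0, 0], "travel": [0, 0, 0], "fingers": 1}]'

```text
clock: 58.55
tcp_pos: [0.5074, 0.3164, 0.1105]
orientation: [0.0, 0.008, 1.0, 0.0]
wrist_force: [-1.2, -0.3, 7.4]
finger_gap: 0.0005
grip_force: 3.6
```

Request:
carry_out --series '[{"delta_rot": [0, 0, 0], "travel": [0, 0, -0.08], "fingers": 1}, {"delta_rot": [0, 0, 0], "travel": [0, 0, 0], "fingers": 1}]'

```text
clock: 58.8
tcp_pos: [0.5074, 0.3164, 0.1089]
orientation: [0.0, 0.008, 1.0, 0.0]
wrist_force: [-2.4, -1.5, 7.3]
finger_gap: -0.0005
grip_force: 4.0
```

Request:
carry_out --series '[{"delta_rot": [0, 0, 0], "travel": [0, 0, -0.08], "fingers": 1}, {"delta_rot": [0, 0, 0], "travel": [0, 0, 0], "fingers": 1}, {"delta_rot": [0, 0, 0], "travel": [0, 0, 0], "fingers": 1}]'

```text
clock: 59.18
tcp_pos: [0.5075, 0.3164, 0.108]
orientation: [0.001, 0.008, 1.0, 0.0]
wrist_force: [-3.1, -1.5, 13.9]
finger_gap: -0.0001
grip_force: 6.7
```

Request:
carry_out --series '[{"delta_rot": [0, 0, 0], "travel": [-0.1, 0, 0], "fingers": 1}, {"delta_rot": [0, 0, 0], "travel": [0, 0, 0], "fingers": 1}]'

```text
clock: 59.42
tcp_pos: [0.5072, 0.3165, 0.108]
orientation: [0.003, 0.009, 1.0, 0.0]
wrist_force: [2.8, -2.0, 9.1]
finger_gap: 0.0001
grip_force: 4.7
```

Request:
carry_out --series '[{"delta_rot": [0, 0, 0], "travel": [-0.1, 0, 0], "fingers": 1}, {"delta_rot": [0, 0, 0], "travel": [0, 0, 0], "fingers": 1}]'

```text
clock: 59.68
tcp_pos: [0.5059, 0.3168, 0.1084]
orientation: [0.004, 0.009, 1.0, 0.001]
wrist_force: [5.1, -1.5, 8.0]
finger_gap: 0.0004
grip_force: 4.1
```

Request:
carry_out --series '[{"delta_rot": [0, 0, 0], "travel": [-0.12, 0, -0.05], "fingers": 1}, {"delta_rot": [0, 0, 0], "travel": [-0.1, 0, 0], "fingers": 1}, {"delta_rot": [0, 0, 0], "travel": [0, 0, 0], "fingers": 1}]'

```text
clock: 60.05
tcp_pos: [0.5018, 0.3173, 0.108]
orientation: [0.005, 0.009, 1.0, 0.001]
wrist_force: [7.0, -0.1, 10.1]
finger_gap: -0.0001
grip_force: 5.2
```

Request:
carry_out --series '[{"delta_rot": [0, 0, 0], "travel": [-0.12, 0, 0], "fingers": 1}, {"delta_rot": [0, 0, 0], "travel": [0, 0, 0], "fingers": 1}]'

```text
clock: 60.3
tcp_pos: [0.4991, 0.3175, 0.108]
orientation: [0.006, 0.009, 1.0, 0.001]
wrist_force: [7.6, -0.5, 9.9]
finger_gap: -0.0004
grip_force: 5.7
```

Request:
carry_out --series '[{"delta_rot": [0, 0, 0], "travel": [-0.1, 0, 0], "fingers": 1}, {"delta_rot": [0, 0, 0], "travel": [0, 0, 0], "fingers": 1}]'

```text
clock: 60.55
tcp_pos: [0.4968, 0.3175, 0.108]
orientation: [0.006, 0.009, 1.0, 0.002]
wrist_force: [7.9, -0.2, 9.3]
finger_gap: 0.0
grip_force: 5.5
```

```bash
python3 -c "
from h import *;st()"
```

```text
tcp [496.8 317.5 108. ] yaw 178.98 untilt [-0.03  0.12  0.  ] j [ 0.43  0.39 -0.15  1.02 -0.    0.45] F [ 7.9 -0.2  9.3] gap 0.0 t 60.55
```

Request:
carry_out --series '[{"delta_rot": [0, 0, 0], "travel": [-0.1, 0, 0], "fingers": 1}, {"delta_rot": [0, 0, 0], "travel": [0, 0, 0], "fingers": 1}]'

```text
clock: 60.8
tcp_pos: [0.4945, 0.3175, 0.108]
orientation: [0.006, 0.009, 1.0, 0.002]
wrist_force: [7.9, -0.8, 9.3]
finger_gap: 0.0002
grip_force: 5.7
```

Request:
carry_out --series '[{"delta_rot": [0, 0, 0], "travel": [-0.1, 0, 0], "fingers": 1}, {"delta_rot": [0, 0, 0], "travel": [0, 0, 0], "fingers": 1}]'

```text
clock: 61.05
tcp_pos: [0.4936, 0.3176, 0.1081]
orientation: [0.007, 0.009, 1.0, 0.002]
wrist_force: [13.2, -0.7, 5.6]
finger_gap: -0.0002
grip_force: 8.3
```

Request:
carry_out --series '[{"delta_rot": [0, 0, 0], "travel": [-0.08, 0, 0], "fingers": 1}, {"delta_rot": [0, 0, 0], "travel": [0, 0, 0], "fingers": 1}]'

```text
clock: 61.3
tcp_pos: [0.4934, 0.3176, 0.1081]
orientation: [0.009, 0.009, 1.0, 0.002]
wrist_force: [17.5, -0.8, 2.5]
finger_gap: -0.0003
grip_force: 10.4
```

Hard stop at x = 493.4 mm, with the button in and the trigger at its bottom. Now I let the trigger up while still holding the button, then back off.

Request:
carry_out --series '[{"delta_rot": [0, 0, 0], "travel": [0, 0, 0.12], "fingers": 1}, {"delta_rot": [0, 0, 0], "travel": [0, 0, 0.12], "fingers": 1}, {"delta_rot": [0, 0, 0], "travel": [0, 0, 0.12], "fingers": 1}, {"delta_rot": [0, 0, 0], "travel": [0, 0, 0], "fingers": 1}]'

```text
clock: 61.8
tcp_pos: [0.4928, 0.3172, 0.1147]
orientation: [0.008, 0.01, 1.0, 0.001]
wrist_force: [20.2, 1.3, -9.5]
finger_gap: 0.0002
grip_force: 10.3
```

Request:
carry_out --series '[{"delta_rot": [0, 0, 0], "travel": [0, 0, 0.06], "fingers": 1}, {"delta_rot": [0, 0, 0], "travel": [0, 0, 0], "fingers": 1}, {"delta_rot": [0, 0, 0], "travel": [0, 0, 0], "fingers": 1}]'

```text
clock: 62.18
tcp_pos: [0.4927, 0.317, 0.1156]
orientation: [0.007, 0.01, 1.0, 0.001]
wrist_force: [22.5, 1.4, -13.0]
finger_gap: -0.0
grip_force: 10.8
```

Request:
carry_out --series '[{"delta_rot": [0, 0, 0], "travel": [0.3, 0, 0.02], "fingers": 1}, {"delta_rot": [0, 0, 0], "travel": [0.3, 0, 0.1], "fingers": 1}, {"delta_rot": [0, 0, 0], "travel": [0, 0, 0.5], "fingers": 1}, {"delta_rot": [0, 0, 0], "travel": [0, 0, 1], "fingers": 1}, {"delta_rot": [0, 0, 0], "travel": [0, 0, 1], "fingers": 1}]'

```text
clock: 62.8
tcp_pos: [0.4984, 0.3163, 0.1817]
orientation: [-0.001, 0.008, 1.0, -0.0]
wrist_force: [0.1, -0.1, 0.1]
finger_gap: -0.0002
grip_force: 0.0
```

Request:
carry_out --series '[{"delta_rot": [0, 0, 0], "travel": [-0.8, -0.73, 1], "fingers": 1}, {"delta_rot": [0, 0, 0], "travel": [-0.8, -0.73, 1], "fingers": 1}, {"delta_rot": [0, 0, 0], "travel": [-0.8, -0.73, 1], "fingers": 1}, {"delta_rot": [0, 0, 0], "travel": [0, 0, 0], "fingers": 1}, {"delta_rot": [0, 0, 0], "travel": [0, 0, 0], "fingers": 1}]'

```text
clock: 63.42
tcp_pos: [0.4392, 0.2618, 0.2556]
orientation: [0.0, 0.008, 1.0, 0.0]
wrist_force: [0.6, 0.3, -0.3]
finger_gap: -0.0001
grip_force: 0.0
```

```bash
python3 - <<'E'
from h import *
st(); c=cam("wrist"); a=np.load("w11.npy",allow_pickle=True).item()
def crop(c): 
    u,v=map(int,proj(c,[.497,.316,.118])); print(u,v); return cv2.resize(c["color"][v-45:v+45,u-60:u+60],None,fx=3.3,fy=3.3,interpolation=cv2.INTER_CUBIC)
cv2.imwrite("pics/cmp.png",np.hstack([crop(a),crop(c)])[:,:,::-1])
E
```

```text
tcp [439.2 261.8 255.6] yaw 179.05 untilt [-0.  0.  0.] j [ 0.38  0.18 -0.07  1.32  0.    0.4 ] F [ 0.6  0.3 -0.3] gap -0.0001 t 63.425
380 256
380 290
```

View pics/cmp.png

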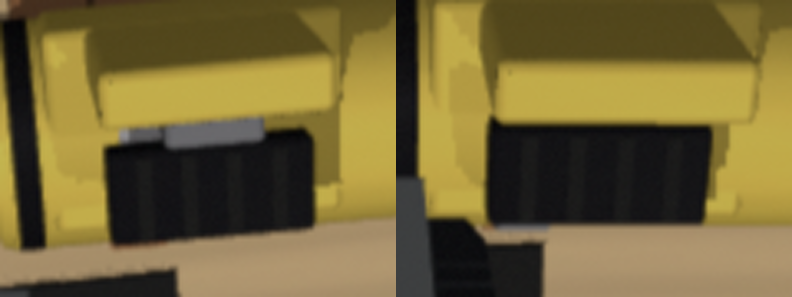

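In the crops, the button that stood out before (left, ~(213,132)) is now in (right), and the pad sits lower against the cheek, so the lock has caught. Handing in.

```bash
python3 -c "
from h import *; print(env.hand_in())"
```

```text
the job is handed in; nothing more can be done
None
```

I handed the job in; the hand-in returned no verdict. The bead box is on the mat, all four blanks are snapped into the rack, and the blower is locked on, judging by the last camera views and force readings.

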